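Tap the keg and rack the lemons for the domino game

ROBOT

A 7-joint arm with a two-finger parallel gripper is mounted at the origin on the work surface. World frame = base frame: x ahead of the robot, y to its left, z up, the work surface at z = 0. Lengths are in m, angles in rad, forces in N, time in s.
With the tool pointing down it reaches from about 0.35 to 0.775 m from the base axis. Payload 3.1 kg.
Tool frame: the origin (TCP) lies midway between the tips of the shut fingers; the grasp point (between the pads) lies 19 mm behind it; z points along the fingers, y is the direction in which the jaws open and shut (so a half turn about z gives the same grasp; the last joint's range is limited). The gripper opens to 85 mm and grips with 20 to 120 N. Pads are 22 mm wide; open, the fingers measure 114 mm over their backs; the gripper's body (76 mm by 85 mm) begins 54 mm behind the grasp point. The pads swing forward as they close: fully open they stand 13 mm farther back than shut.
Start: joints at [-1.308, 0.311, 0.014, 1.512, -0.004, 1.319, -0.027], TCP at [0.165, 0.525, 0.231] pointing down, gripper open.
Joint ranges: [-2.7, 2.7], [-0.3, 1.91], [-1.27, 1.3], [0.12, 2.57], [-1.44, 4.58], [0.2, 2.03], [-3.05, 3.05]. Speed limits (rad/s): [2.79, 2.79, 3.14, 3.14, 3.14, 3.14, 3.14].

INTERFACE

Orientations are given as a rotation vector (axis times angle).
In Python, from workcell import ctrl gives the robot as it stands. The module is installed in compiled form; this text tells all that it offers.
- The arm moves only by the tool send_rows, never from a script. Its arguments are lists of equal length, an entry for each row: "dp": the shift along the world's x, y, z in mm, a list of three; "dr": the turn, a rotation vector about the world's x, y, z in rad, a list of three; "gripper": the closure, from 0 (fully open) to 1 (shut). A call has 1 to 8 rows; each row is the pose to reach, as a shift and turn from the pose measured when the call began; what a row does not reach only later rows make up. A row lasts 1/8 s, in which the tool goes at most 62.5 mm and 10.7 degrees, less where a joint would pass 70% of its speed; a pose out of reach is approached as far as the arm can. A call with a gripper value outside its range is refused whole. The fingers move at their own pace and stop on an object; "squeeze" is the grip in N (left out, the last holds). Time passes only in rows, so rows that repeat a pose let the fingers close. It gives the time, the measured TCP pose, the force and the opening at its end, in the units of the state.
- ctrl.sense(): the state, without advancing time (a new reading comes with each control period).
- ctrl.get_image(name): name is "scene" or "top"; returns (picture, depth): 384x512x3 uint8, blue, green, red; 384x512 float32, m along the optical axis (not along the pixel's ray), 0 where there is no reading.
- ctrl.camera_info(name): a dict with "K" (3x3 intrinsics, pixels), "world_from_camera" (4x4, takes a point from camera to world coordinates). Camera axes: x right, y down, z forward; pixel columns grow to the right and rows downward; lengths in m; the calibration is good to about 2 mm. A picture is of the moment at which its call begins. camera_info takes no time and is no camera call.
- ctrl.hand_in(): hands the job in, once; it reports no verdict.
Trained networks look in the newest picture that a camera, given by its name, has taken for a name from the list of things; names that differ only in an ending like _2 or _b are one class to them, and where a whole thing is asked for, a point or a joint stands for the part that bears it (a point fixed in the world has none). Each returns a list of dicts, best first, with "p" (0 to 1); they miss things now and then, are a little off and sometimes report something else, mostly with a low value. They report only what shows in the picture. A call takes as long as a camera call. They do not tell look-alikes from the thing itself.
- ctrl.regions_of(target, camera): "mask" (384x512 bool, what is visible of it) and "rect" ([left, top, right, bottom] in pixels, round what is visible of it).
- ctrl.spot_point(target, camera): "centre" ([column, row] in pixels: a listed point, or the origin of a listed thing).
The state is a dict: "time": time; "joints": joint angles; "qd": joint speeds; "joint_efforts": joint torques, N m; "eef_pos": TCP position; "ee_rot": TCP orientation; "contact_force": force on the tool from outside, world axes, zero at the start; "torque": the same for the moment, N m; "finger_gap": finger opening in m.
Only numpy, scipy, OpenCV 4.12 (cv2) and the standard library are available. Lean on these libraries where they do the work, as an engineer would, in place of code of your own. Each camera call takes 0.05 s, during which the arm holds its last target.

TASK

Get the drinks end of the domino table ready for guests: lift the dust cap off the keg and set it, knob up, inside the rim of the orange coaster, then tap the keg with the coupler - set its nose in the neck, turn it while pressing until the lugs drop through the notches, then turn it clockwise to the stop and leave it there. Lay every lemon that is on the table lengthwise in a dimple of the fruit board so that none can roll, and leave the aluminium cup standing where it is.

Things in the scene. Friction and masses are not known exactly. Their poses are not given: they have to be found in the camera images.
- keg_mouth (a point): Centre of the top face of the keg's neck, 75 mm above the table, z up. Mouth: a round hole of radius 22 mm through a 6 mm thick lip, with two opposite notches along this frame's +x and -x, each 18 mm wide and reaching out to radius 28 mm. Under the lip a channel of radius 28 mm, to 28 mm below the top, lets the dropped-in lugs turn only clockwise (from above), about 75 degrees to a stop.
- keg: Steel mini-keg standing in the table's drinks well (fixed); the well has a flat rim 244 mm across and 12 mm high. The keg's shoulder is 173 mm across and rises to 46 mm above the table; on it stands the neck, 65 mm across, up to 75 mm. Origin on the axis at table height; x along the two notches of the mouth.
- cap_knob (a point): White plastic dust cap, lying loose over the keg's neck (60 g): a disc 77 mm across with a 12 mm deep skirt and a round knob on top, 32 mm across and 32 mm tall. The point is the middle of the knob, 16 mm above the disc's top and 33 mm above the skirt's lower rim; z up through the knob. The skirt has over 2 mm of play on the neck: lift straight up.
- coaster: Round orange silicone coaster (fixed): 106 mm across, with a raised rim; the recess inside the rim is 92 mm across, its floor 4 mm and the rim 9 mm above the table. Origin at the centre of its underside, on the table.
- coupler_grip (a point): Steel keg coupler (0.5 kg, 97 mm tall), at first upright in its dock. The point is on its axis, 62 mm above the nose end; z up. Body: a block 38 mm wide along y (flats to grip), 48 mm along x, from 31 to 81 mm above the nose end, under a 30 mm wide brass outlet to 97 mm. A lever sticks out 115 mm to +x, a brass stub 50 mm to -x, both 50 to 90 mm above the nose end.
- coupler: The coupler's lower end; origin at the centre of the nose end, axes as coupler_grip. Nose 40 mm across, tapering to 32 at its end; two lugs on it to +x and -x, 14 mm wide, out to radius 26.5 mm, 8 to 14 mm above the nose end; flange 62 mm across, underside 23 mm up. In the mouth the lugs ride on the lip (origin 8 mm below the top face) till over the notches (within 4 degrees), then it drops 15 mm onto the flange and turns easily.
- dock: The coupler's black parking dock (fixed): a block 90 x 90 x 30 mm with a round recess 59 mm across and 18 mm deep, in which the coupler's nose stands loosely. Origin at the centre of its underside.
- board: Wooden fruit board (fixed), 290 mm along its x, 200 mm along its y, 20 mm thick. Origin at the centre of its underside; x, y along its edges. Six oblong dimples in its top, 57 mm along x, 37 mm along y, 9 mm deep, in 3 columns along x (pitch 90 mm) and 2 rows along y (pitch 94 mm).
- cup: Aluminium cup standing among the things (loose, 250 g): 66 mm across at the rim, 85 mm tall. Origin at the centre of its underside.
- dimple0 (a point): Dimple 0 of the fruit board: its centre, level with the board's top face (20 mm above the table); x along its long side.
- dimple1 (a point): Dimple 1 of the fruit board: its centre, level with the board's top face (20 mm above the table); x along its long side.
- dimple2 (a point): Dimple 2 of the fruit board: its centre, level with the board's top face (20 mm above the table); x along its long side.
- dimple3 (a point): Dimple 3 of the fruit board: its centre, level with the board's top face (20 mm above the table); x along its long side.
- dimple4 (a point): Dimple 4 of the fruit board: its centre, level with the board's top face (20 mm above the table); x along its long side.
- dimple5 (a point): Dimple 5 of the fruit board: its centre, level with the board's top face (20 mm above the table); x along its long side.
- lemon1_c (a point): A lemon lying loose (110 g, 54 mm thick, about 75 mm long, long axis along x; rolls when pushed); may be absent. The point is its centre, 27 mm above the table at the start. Lying lengthwise in a dimple its centre is 20 mm above the board's top face.
- lemon2_c (a point): A lemon lying loose (110 g, 54 mm thick, about 75 mm long, long axis along x; rolls when pushed); may be absent. The point is its centre, 27 mm above the table at the start. Lying lengthwise in a dimple its centre is 20 mm above the board's top face.
- lemon3_c (a point): A lemon lying loose (110 g, 54 mm thick, about 75 mm long, long axis along x; rolls when pushed); may be absent. The point is its centre, 27 mm above the table at the start. Lying lengthwise in a dimple its centre is 20 mm above the board's top face.
- lemon4_c (a point): A lemon lying loose (110 g, 54 mm thick, about 75 mm long, long axis along x; rolls when pushed); may be absent. The point is its centre, 27 mm above the table at the start. Lying lengthwise in a dimple its centre is 20 mm above the board's top face.
- lemon5_c (a point): A lemon lying loose (110 g, 54 mm thick, about 75 mm long, long axis along x; rolls when pushed); may be absent. The point is its centre, 27 mm above the table at the start. Lying lengthwise in a dimple its centre is 20 mm above the board's top face.
Things that resemble listed ones, but are neither listed nor needed, are in the scene too. What is shaped like the part that bears lemon2_c but pink or red is not meant.

How it is judged:
On the way, in this order (a step that is already met when the one before it is completed fails the run):
1. the dust cap is off the keg and lies knob up in the coaster's recess (horizontal distance between cap_knob and coaster below 0.013 m and z of cap_knob in the frame of coaster below 0.041 m and angle between cap_knob's own z axis and vertical below 0.12 rad), for 0.2 s.
2. the coupler has dropped into the keg's neck, flange down on it, upright (horizontal distance between coupler_grip and keg_mouth below 0.007 m and z of coupler_grip in the frame of keg_mouth below 0.045 m and angle between coupler_grip's own z axis and vertical below 0.12 rad), for 0.1 s.
3. the coupler, still fully down, has been turned clockwise at least 55 degrees from the notches (all of step 2 and angle between the x axis of coupler_grip and the x axis of keg_mouth, either way round above 0.95 rad), for 0.2 s.
At the end, for the whole second after the job is handed in: Cap knob up within the coaster's rim (13 mm of its centre, fully down); coupler upright in the neck, fully down (grip point under 45 mm above the mouth), turned 55 degrees or more from the notches; every lemon sunk in a dimple (within 13 mm of its centre, under 43.5 mm up); all at rest (all of step 1 and all of step 3 and (horizontal distance between lemon1_c and dimple0 below 0.013 m or horizontal distance between lemon1_c and dimple1 below 0.013 m or horizontal distance between lemon1_c and dimple2 below 0.013 m or horizontal distance between lemon1_c and dimple3 below 0.013 m or horizontal distance between lemon1_c and dimple4 below 0.013 m or horizontal distance between lemon1_c and dimple5 below 0.013 m) and z of each of lemon1_c, lemon2_c, lemon3_c, lemon4_c, lemon5_c in the frame of board below 0.0435 m and linear speed of each of lemon1, lemon2, lemon3, lemon4, lemon5, cap, coupler below 0.03 m/s and (horizontal distance between lemon2_c and dimple0 below 0.013 m or horizontal distance between lemon2_c and dimple1 below 0.013 m or horizontal distance between lemon2_c and dimple2 below 0.013 m or horizontal distance between lemon2_c and dimple3 below 0.013 m or horizontal distance between lemon2_c and dimple4 below 0.013 m or horizontal distance between lemon2_c and dimple5 below 0.013 m) and (horizontal distance between lemon3_c and dimple0 below 0.013 m or horizontal distance between lemon3_c and dimple1 below 0.013 m or horizontal distance between lemon3_c and dimple2 below 0.013 m or horizontal distance between lemon3_c and dimple3 below 0.013 m or horizontal distance between lemon3_c and dimple4 below 0.013 m or horizontal distance between lemon3_c and dimple5 below 0.013 m) and (horizontal distance between lemon4_c and dimple0 below 0.013 m or horizontal distance between lemon4_c and dimple1 below 0.013 m or horizontal distance between lemon4_c and dimple2 below 0.013 m or horizontal distance between lemon4_c and dimple3 below 0.013 m or horizontal distance between lemon4_c and dimple4 below 0.013 m or horizontal distance between lemon4_c and dimple5 below 0.013 m) and (horizontal distance between lemon5_c and dimple0 below 0.013 m or horizontal distance between lemon5_c and dimple1 below 0.013 m or horizontal distance between lemon5_c and dimple2 below 0.013 m or horizontal distance between lemon5_c and dimple3 below 0.013 m or horizontal distance between lemon5_c and dimple4 below 0.013 m or horizontal distance between lemon5_c and dimple5 below 0.013 m)); the robot touches nothing.
It fails at once if the aluminium cup is shifted by more than 30 mm or tipped over (distance of cup from where it was at the start of the episode above 0.03 m or angle between cup's own z axis and vertical above 0.5 rad).
Of lemon1, lemon2, lemon3, lemon4, lemon5 only 3 to 5 are there at a start; the rules pass over those that are not, and their reading is None.
At some moment in a run one of lemon1, lemon2, lemon3, lemon4, lemon5 may be knocked a few centimetres aside while the robot is not near it.
It also fails if it takes over 210 s, if anything falls off the work surface, if the arm or the gripper's body presses on something with over 40 N, if the wrist force passes 120 N, or if a joint passes its speed limit or range.

## Working session

There is one attempt and no reset: what is moved stays moved. The work goes in short steps, Python scripts to look and compute and a tool call to move; the robot and the scene stay as the last step left them, time stands still between calls to the robot, and variables do not carry over. Pictures are saved under pics/ and viewed, and the job is handed in when it is done.

Besides the shell and the picture viewer there is one more tool, called after "Emit:" by a JSON object that holds its "name" and its "arguments", one argument or row to a line. send_rows: Moves the arm, as the interface text tells. Its arguments: {"type":"object","properties":{"dp":{"type":"array"},"dr":{"type":"array"},"gripper":{"type":"array"},"squeeze":{"type":"number"}},"required":["dp","dr","gripper"]}

```bash
mkdir -p pics; ls; cat > h.py <<'E'
import numpy as np,cv2
from workcell import ctrl
def snap(cam,fn=None):
    im,d=ctrl.get_image(cam)
    if fn: cv2.imwrite('pics/'+fn,im)
    return im,d
def px2w(cam,uv,z=None,depth=None):
    ci=ctrl.camera_info(cam);K=np.array(ci['K']);T=np.array(ci['world_from_camera'])
    r=np.linalg.inv(K)@np.array([uv[0],uv[1],1.0])
    if depth is not None: return (T@np.append(r*depth,1))[:3]
    d=T[:3,:3]@r;o=T[:3,3]
    return o+d*(z-o[2])/d[2]
def cloud(cam,d):
    ci=ctrl.camera_info(cam);K=np.array(ci['K']);T=np.array(ci['world_from_camera'])
    v,u=np.mgrid[0:384,0:512]
    p=np.stack([(u-K[0,2])/K[0,0]*d,(v-K[1,2])/K[1,1]*d,d],-1)
    return p@T[:3,:3].T+T[:3,3]
def w2px(cam,p):
    ci=ctrl.camera_info(cam);K=np.array(ci['K']);T=np.array(ci['world_from_camera'])
    q=np.linalg.inv(T)@np.append(p,1);q=K@q[:3];return q[:2]/q[2]
E
python3 - <<'E'
from h import *
s=ctrl.sense();print({k:np.round(v,3) for k,v in s.items()})
for c in('top','scene'):
    snap(c,c+'0.png');print(np.round(ctrl.camera_info(c)['K'],1).tolist(),np.round(ctrl.camera_info(c)['world_from_camera'],3).tolist())
E
```

```text
pics
{'time': np.float64(0.0), 'joints': array([-1.308,  0.312,  0.014,  1.513, -0.004,  1.319, -0.027]), 'qd': array([-0.001, -0.   , -0.   , -0.001, -0.002,  0.001,  0.001]), 'joint_efforts': array([ 0.0000e+00, -3.7991e+01,  1.4600e-01, -2.3059e+01,  1.2000e-02,
        1.4000e-02,  0.0000e+00]), 'eef_pos': array([0.165, 0.524, 0.23 ]), 'ee_rot': array([-0.477, -3.105,  0.004]), 'contact_force': array([ 0.108, -0.001, -0.354]), 'torque': array([-0.035,  0.016, -0.012]), 'finger_gap': np.float64(0.085)}
[[413.6, 0.0, 253.8], [0.0, 413.6, 186.0], [0.0, 0.0, 1.0]] [[-0.023, -0.997, 0.076, 0.357], [-1.0, 0.023, 0.004, -0.048], [-0.006, -0.075, -0.997, 1.358], [0.0, 0.0, 0.0, 1.0]]
[[380.1, 0.0, 252.9], [0.0, 380.1, 189.2], [0.0, 0.0, 1.0]] [[0.315, 0.718, -0.621, 1.17], [0.949, -0.243, 0.201, -0.277], [-0.007, -0.653, -0.758, 0.988], [0.0, 0.0, 0.0, 1.0]]
```

View pics/top0.png

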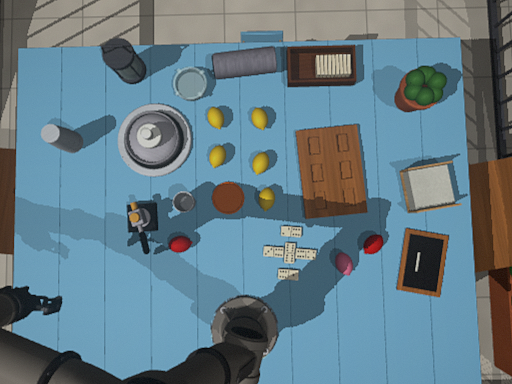

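View pics/scene0.png

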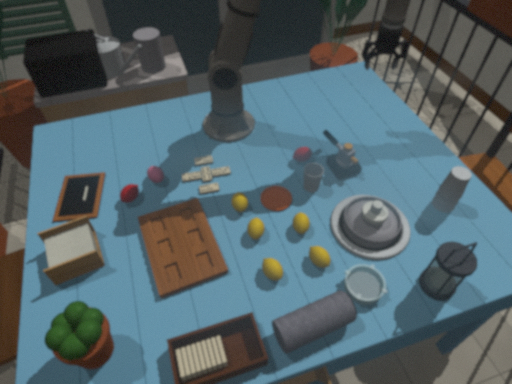

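```bash
python3 - <<'E'
from h import *
for c in('top','scene'):
    snap(c)
    for n in['keg_mouth','keg','cap_knob','coaster','coupler_grip','dock','board','cup','dimple0','lemon1_c']:
        print(c,n,[(np.round(r['centre'],1).tolist(),round(r['p'],2)) for r in ctrl.spot_point(n,c)])
E
```

```text
top keg_mouth [([153.1, 134.4], 0.76), ([309.8, 143.4], 0.19)]
top keg [([156.3, 140.9], 0.83)]
top cap_knob []
top coaster [([228.6, 196.8], 0.9), ([331.1, 166.6], 0.4), ([217.4, 156.4], 0.28)]
top coupler_grip [([135.2, 215.2], 0.75), ([153.3, 134.9], 0.64), ([312.8, 146.0], 0.34)]
top dock [([143.6, 213.7], 0.89), ([332.6, 169.7], 0.17)]
top board [([331.5, 170.7], 0.6)]
top cup [([186.6, 197.8], 0.57), ([331.3, 167.7], 0.57)]
top dimple0 [([312.5, 143.3], 0.89), ([344.6, 170.3], 0.84), ([341.3, 144.5], 0.8), ([315.9, 172.5], 0.63), ([350.9, 195.4], 0.56)]
top lemon1_c [([214.3, 117.7], 0.79), ([153.0, 137.2], 0.72)]
scene keg_mouth []
scene keg [([369.1, 227.6], 0.78)]
scene cap_knob [([373.6, 206.6], 0.85)]
scene coaster [([274.8, 198.6], 0.93), ([173.6, 272.2], 0.31)]
scene coupler_grip [([345.2, 151.7], 0.66)]
scene dock [([342.5, 165.4], 0.66), ([188.2, 213.3], 0.54)]
scene board [([180.3, 244.9], 0.74), ([195.4, 233.2], 0.3)]
scene cup [([310.3, 187.0], 0.94)]
scene dimple0 [([172.9, 271.0], 0.98), ([204.3, 260.1], 0.9), ([192.6, 235.1], 0.88), ([187.4, 215.4], 0.81), ([162.4, 247.6], 0.68), ([157.7, 222.1], 0.65), ([342.9, 169.2], 0.54)]
scene lemon1_c [([318.0, 254.4], 0.92)]
```

The top view shows the keg with cap at about (155,137), the coaster at (228,197), the coupler in its dock at (140,215) and the cup at (183,201). There are five yellow lemons: (216,117), (260,118), (217,156), (261,162) and a shaded one at (267,197). The red or pink fruit at (180,243), (344,263) and (373,243) are decoys. I'll measure everything and check enlarged crops.

```bash
python3 - <<'E'
from h import *
im,d=snap('top')
cl=cloud('top',d)
np.savez('t0.npz',im=im,d=d)
imS,dS=snap('scene');clS=cloud('scene',dS);np.savez('s0.npz',im=imS,d=dS)
a=cv2.resize(im[90:265,100:300],None,fx=3.9,fy=3.4,interpolation=cv2.INTER_CUBIC)
a=cv2.resize(im[90:240,105:300],None,fx=4,fy=4,interpolation=cv2.INTER_CUBIC);cv2.imwrite('pics/c1.png',a)
a=cv2.resize(imS[120:290,220:420],None,fx=3.5,fy=3.5,interpolation=cv2.INTER_CUBIC);cv2.imwrite('pics/c2.png',a)
for c,C,I in(('top',cl,im),('scene',clS,imS)):
    ctrl.get_image(c)
    for r in ctrl.regions_of('lemon1_c',c):
        m=r['mask'];P=C[m];col=I[m].mean(0)
        P=P[np.isfinite(P).all(1)]
        q=P[:,:2]-np.median(P[:,:2],0)
        w,v=np.linalg.eigh(np.cov(q.T));a=np.degrees(np.arctan2(v[1,1],v[0,1]))%180
        print(c,round(r['p'],2),np.round(r['rect']),'med',np.round(np.median(P,0),3),'zmax',round(np.percentile(P[:,2],98),3),'ang',round(a),np.round(np.sqrt(w)*1e3,1),col.round())
E
```

```text
top 0.83 [207. 110. 226. 128.] med [0.684 0.077 0.045] zmax 0.055 ang 11 [13.  18.1] [ 48. 140. 159.]
scene 0.81 [306. 246. 332. 268.] med [0.695 0.069 0.044] zmax 0.054 ang 149 [15.7 34.5] [ 62. 118. 128.]
```

View pics/c1.png

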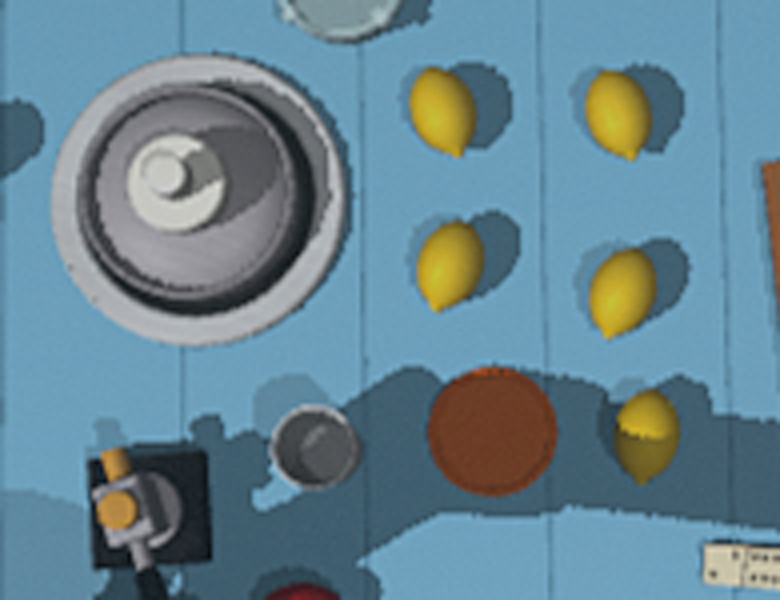

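View pics/c2.png

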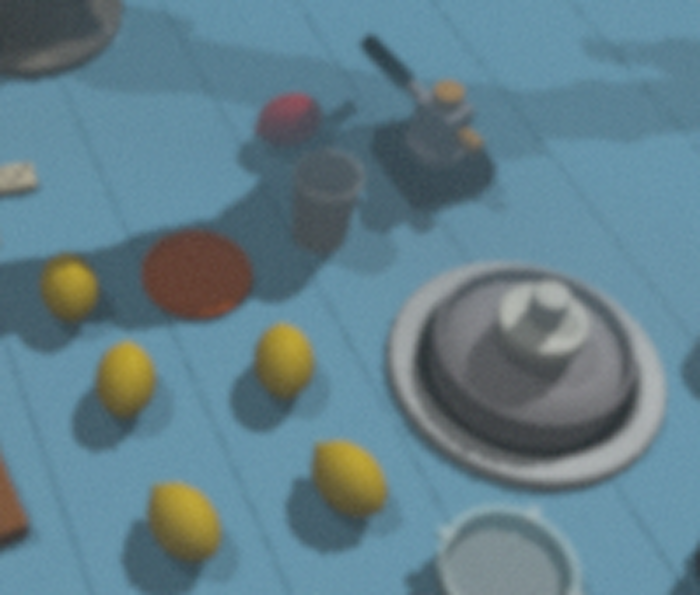

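The crops confirm five yellow lemons, all matching the lemon description. The red ones are excluded. Next I'll take precise positions.

```bash
cat >> h.py <<'E'
def lemons(im,zc=0.027,minA=60):
    hsv=cv2.cvtColor(im,cv2.COLOR_BGR2HSV)
    m=((hsv[...,0]>19)&(hsv[...,0]<36)&(hsv[...,1]>140)&(hsv[...,2]>50)).astype(np.uint8)
    m=cv2.morphologyEx(m,cv2.MORPH_OPEN,np.ones((3,3)))
    n,l,st,ce=cv2.connectedComponentsWithStats(m)
    out=[]
    for i in range(1,n):
        if st[i,4]<minA: continue
        v,u=np.nonzero(l==i)
        P=np.array([px2w('top',(a,b),z=zc) for a,b in zip(u,v)])
        c=P.mean(0);w,e=np.linalg.eigh(np.cov((P-c)[:,:2].T))
        out.append((c[:2],np.degrees(np.arctan2(e[1,1],e[0,1]))%180,np.sqrt(w[::-1])*4e3,(u.mean(),v.mean())))
    return out
def plane_pts(cl,z0,z1,box):
    m=(cl[...,2]>z0)&(cl[...,2]<z1)&(cl[...,0]>box[0])&(cl[...,0]<box[1])&(cl[...,1]>box[2])&(cl[...,1]<box[3])
    return m
E
python3 - <<'E'
from h import *
t=np.load('t0.npz');im,d=t['im'],t['d'];cl=cloud('top',d)
for r in lemons(im): print('lemon',r[0].round(4),r[1].round(),r[2].round(),np.round(r[3]))
hsv=cv2.cvtColor(im,cv2.COLOR_BGR2HSV)
# coaster
m=np.zeros(im.shape[:2],np.uint8);m[175:220,205:250]=1
print(hsv[197,228],hsv[100,216],hsv[170,335],hsv[137,150])
mm=((hsv[...,0]<15)&(hsv[...,1]>120)&(m>0)).astype(np.uint8)
cs,_=cv2.findContours(mm,cv2.RETR_EXTERNAL,cv2.CHAIN_APPROX_NONE);c=max(cs,key=cv2.contourArea)
e=cv2.fitEllipse(c);print('coaster',e,px2w('top',e[0],z=.009).round(4))
# depth statistics
for (u,v) in[(228,197),(153,135),(148,147),(148,131),(216,117),(331,170),(183,201),(134,216),(146,205),(300,350),(400,100)]:
    print((u,v),cl[v,u].round(4), np.round(np.median(cl[v-1:v+2,u-1:u+2].reshape(-1,3),0),4))
# heights in keg
for nm,z0,z1,box in[('knob',.100,.125,(.45,.7,.15,.4)),('disc',.07,.095,(.45,.7,.15,.4)),('should',.038,.055,(.45,.7,.15,.4))]:
    k=plane_pts(cl,z0,z1,box);P=cl[k]
    (c,r)=cv2.minEnclosingCircle(P[:,:2].astype(np.float32))
    print(nm,len(P),P.mean(0).round(4) if len(P) else '',np.round(c,4),round(r,4))
k=plane_pts(cl,.012,.03,(.2,.7,-.5,-.1));P=cl[k]
rc=cv2.minAreaRect((P[:,:2]*1000).astype(np.float32));print('board',len(P),rc)
k=plane_pts(cl,.022,.036,(.15,.4,.2,.45));P=cl[k]
rc=cv2.minAreaRect((P[:,:2]*1000).astype(np.float32));print('dock',len(P),rc)
k=plane_pts(cl,.05,.15,(.05,.4,.2,.45));P=cl[k];print('coupl',P.mean(0))
k=plane_pts(cl,.02,.1,(.25,.4,.12,.25));P=cl[k];print('cup',P.mean(0),P.min(0),P.max(0))
E
```

```text
lemon [0.686  0.0783] 19.0 [69. 50.] [215. 117.]
lemon [ 0.6803 -0.0647] 14.0 [71. 49.] [259. 118.]
lemon [0.5592 0.0744] 162.0 [69. 49.] [217. 156.]
lemon [ 0.5333 -0.065 ] 158.0 [69. 49.] [260. 163.]
lemon [ 0.4179 -0.0824] 172.0 [70. 48.] [267. 198.]
[  9 159 109] [101 107 183] [ 12 147 128] [90  7 76]
coaster ((227.8360595703125, 197.57052612304688), (30.58700180053711, 30.9451904296875), 25.551210403442383) [0.4235 0.0435 0.009 ]
(228, 197) [0.4255 0.0431 0.006 ] [0.4256 0.0434 0.0034]
(153, 135) [0.6223 0.2705 0.0764] [0.621  0.2682 0.0821]
(148, 147) [0.585  0.287  0.0739] [0.5862 0.2893 0.0699]
(148, 131) [0.6275 0.2767 0.1126] [0.6279 0.2768 0.1112]
(216, 117) [0.6813 0.0741 0.0506] [0.6813 0.0742 0.0506]
(331, 170) [ 0.5048 -0.2939  0.0215] [ 0.5054 -0.2939  0.0207]
(183, 201) [4.161e-01 1.916e-01 3.000e-04] [0.416  0.1916 0.0012]
(134, 216) [0.3695 0.322  0.1051] [0.3695 0.3216 0.1076]
(146, 205) [0.4047 0.3061 0.0279] [0.4047 0.3056 0.0279]
(300, 350) [-0.07   -0.1782 -0.0047] [-0.0692 -0.1777 -0.0008]
(400, 100) [ 0.7158 -0.5095  0.075 ] [ 0.7158 -0.5105  0.0742]
knob 93 [0.6222 0.2837 0.1104] [0.623  0.2839] 0.0166
disc 375 [0.6213 0.2819 0.079 ] [0.6234 0.2845] 0.039
should 1091 [0.6162 0.2808 0.0425] [0.6226 0.285 ] 0.0872
board 4901 ((423.6429748535156, -257.4320068359375), (444.2320861816406, 338.89166259765625), 4.544866561889648)
dock 338 ((340.6437072753906, 278.9403991699219), (208.54417419433594, 102.83409118652344), 65.53416442871094)
coupl [0.33764444 0.30141242 0.08858643]
cup [0.29927126 0.19486172 0.04714899] [0.25522665 0.14933257 0.02423628] [0.39951296 0.23573948 0.09008839]
```

Emit:
{"name": "send_rows", "arguments": {
  "dp": [
    [458,-240,0],
    [458,-240,0],
    [458,-240,0],
    [458,-240,0],
    [458,-240,0],
    [458,-240,0],
    [458,-240,0],
    [458,-240,0]
  ],
  "dr": [
    [0,0,0],
    [0,0,0],
    [0,0,0],
    [0,0,0],
    [0,0,0],
    [0,0,0],
    [0,0,0],
    [0,0,0]
  ],
  "gripper": [0,0,0,0.3,0.3,0.3,0.3,0.3],
  "squeeze": 40
}}

```text
time: 2.5
eef_pos: [0.6095, 0.2919, 0.2314]
ee_rot: [0.476, 3.105, 0.001]
contact_force: [0.7, 0.8, -0.1]
finger_gap: 0.0597
```

```bash
cat > st.py <<'E'
from h import *
from scipy.spatial.transform import Rotation as R
s=ctrl.sense();M=R.from_rotvec(s['ee_rot']).as_matrix()
print('t',round(float(s['time']),2),'p',np.round(s['eef_pos'],4),'yawY',np.degrees(np.arctan2(M[1,1],M[0,1])).round(1),'zax',M[:,2].round(3),'gap',round(float(s['finger_gap']),4),'F',np.round(s['contact_force'],1),'T',np.round(s['torque'],2),'j',np.round(s['joints'],2))
E
python3 st.py
```

```text
t 2.5 p [0.6095 0.2919 0.2314] yawY 72.6 zax [ 0.     0.001 -1.   ] gap 0.0597 F [ 0.7  0.8 -0.1] T [ 0.1  -0.07 -0.02] j [-0.6   0.59  0.22  1.11 -0.12  1.46  0.87]
```

Emit:
{"name": "send_rows", "arguments": {
  "dp": [
    [13,-7,-60],
    [13.5,-7.5,-110],
    [13.5,-7.5,-140],
    [13.5,-7.5,-152],
    [13.5,-7.5,-152],
    [13.5,-7.5,-152]
  ],
  "dr": [
    [0,0,0],
    [0,0,0],
    [0,0,0],
    [0,0,0],
    [0,0,0],
    [0,0,0]
  ],
  "gripper": [0.3,0.3,0.3,0.3,0.3,0.3]
}}

```text
time: 3.25
eef_pos: [0.6244, 0.2851, 0.0817]
ee_rot: [0.475, 3.102, 0.005]
contact_force: [-0.6, 0.3, 0.6]
finger_gap: 0.0597
```

```bash
python3 st.py; python3 - <<'E'
from h import *
im,d=snap('scene');cv2.imwrite('pics/s1.png',cv2.resize(im[120:290,300:460],None,fx=3.5,fy=3.5,interpolation=cv2.INTER_CUBIC))
E
```

```text
t 3.25 p [0.6244 0.2851 0.0817] yawY 72.6 zax [ 0.004  0.002 -1.   ] gap 0.0597 F [-0.6  0.3  0.6] T [ 0.03 -0.03  0.  ] j [-0.57  0.7   0.21  1.3  -0.15  1.16  0.91]
```

View pics/s1.png

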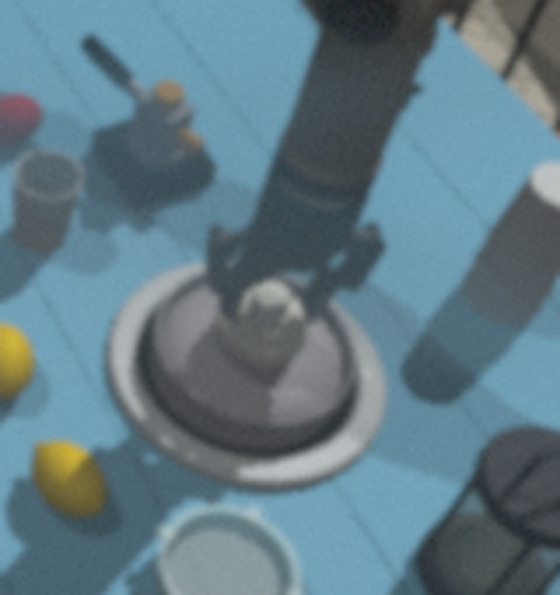

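The enlarged scene view shows the fingers straddling the knob, at about (270,310) in the crop. I'll close and lift.

Emit:
{"name": "send_rows", "arguments": {
  "dp": [
    [-1,0,-2],
    [-1,0,-2],
    [-1,0,-2],
    [-1,0,-2],
    [-1,0,20],
    [-1,0,60],
    [-1,0,110],
    [-1,0,130]
  ],
  "dr": [
    [0,0,0],
    [0,0,0],
    [0,0,0],
    [0,0,0],
    [0,0,0],
    [0,0,0],
    [0,0,0],
    [0,0,0]
  ],
  "gripper": [1,1,1,1,1,1,1,1],
  "squeeze": 40
}}

```text
time: 4.3
eef_pos: [0.6247, 0.2855, 0.2151]
ee_rot: [0.474, 3.097, 0.009]
contact_force: [0.2, 0.2, -0.1]
finger_gap: 0.031
```

```bash
python3 st.py; python3 - <<'E'
from h import *
im,d=snap('scene');cv2.imwrite('pics/s2.png',cv2.resize(im[60:260,300:460],None,fx=3,fy=3,interpolation=cv2.INTER_CUBIC))
E
```

```text
t 4.3 p [0.6247 0.2855 0.2151] yawY 72.6 zax [ 0.009  0.004 -1.   ] gap 0.031 F [ 0.2  0.2 -0.1] T [-0.07  0.03  0.05] j [-0.58  0.61  0.22  1.11 -0.13  1.42  0.89]
```

View pics/s2.png

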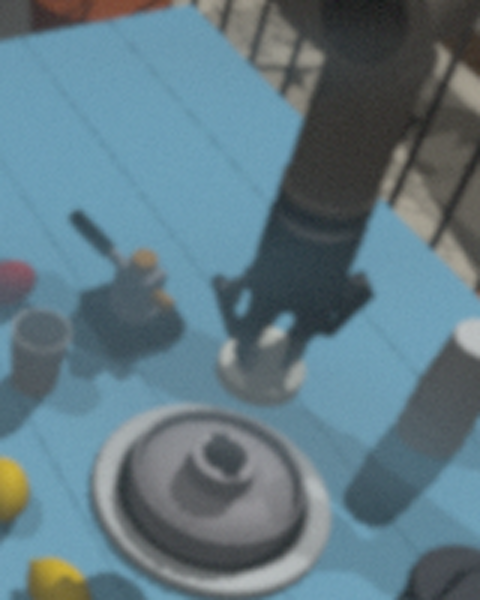

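The scene crop shows the cap hanging level in the jaws at (260,370), and the keg mouth is open. On to the coaster.

Emit:
{"name": "send_rows", "arguments": {
  "dp": [
    [-201,-242,0],
    [-201,-242,0],
    [-201,-242,0],
    [-201,-242,0],
    [-201,-242,0],
    [-201,-242,-60],
    [-201,-242,-110],
    [-201,-242,-150]
  ],
  "dr": [
    [-0.004,0.009,0],
    [-0.004,0.009,0],
    [-0.004,0.009,0],
    [-0.004,0.009,0],
    [-0.004,0.009,0],
    [-0.004,0.009,0],
    [-0.004,0.009,0],
    [-0.004,0.009,0]
  ],
  "gripper": [1,1,1,1,1,1,1,1]
}}

```text
time: 5.35
eef_pos: [0.4223, 0.0434, 0.0645]
ee_rot: [-0.476, -3.105, -0.002]
contact_force: [-0.1, 0.1, -0.8]
finger_gap: 0.031
```

```bash
python3 st.py; python3 - <<'E'
from h import *
im,d=snap('scene');cv2.imwrite('pics/s3.png',cv2.resize(im[100:260,200:360],None,fx=3.5,fy=3.5,interpolation=cv2.INTER_CUBIC))
print([w2px('scene',p) for p in [(0.4235,.0435,.009)]])
E
```

```text
t 5.35 p [0.4223 0.0434 0.0645] yawY 72.6 zax [-0.     0.001 -1.   ] gap 0.031 F [-0.1  0.1 -0.8] T [ 0.03 -0.01 -0.04] j [-0.4   0.25  0.3   2.07 -0.1   0.84  1.22]
[array([275.67901714, 196.74730656])]
```

View pics/s3.png

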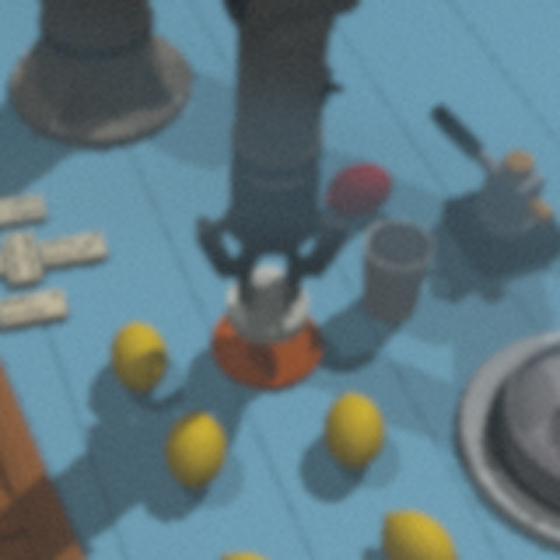

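The cap hangs over the orange coaster at (268,350). Lowering to the floor, then releasing.

Emit:
{"name": "send_rows", "arguments": {
  "dp": [
    [1,0,-20],
    [1,0,-35],
    [1,0,-42],
    [1,0,-44],
    [1,0,-44],
    [1,0,-44]
  ],
  "dr": [
    [0,0,0],
    [0,0,0],
    [0,0,0],
    [0,0,0],
    [0,0,0],
    [0,0,0]
  ],
  "gripper": [1,1,1,1,1,1]
}}

```text
time: 6.15
eef_pos: [0.4192, 0.0423, 0.0222]
ee_rot: [-0.476, -3.093, 0.001]
contact_force: [-15.2, -2.4, 56.9]
finger_gap: 0.0309
```

```bash
python3 st.py
```

```text
t 6.15 p [0.4192 0.0423 0.0222] yawY 72.5 zax [-0.012  0.001 -1.   ] gap 0.0309 F [-15.2  -2.4  56.9] T [-1.01  4.03 -0.21] j [-0.38  0.32  0.29  2.11 -0.14  0.74  1.26]
```

Emit:
{"name": "send_rows", "arguments": {
  "dp": [
    [3,1,1],
    [3,1,1],
    [3,1,1],
    [3,1,1],
    [3,1,1],
    [3,1,60],
    [3,1,110],
    [3,1,140]
  ],
  "dr": [
    [0,0,0],
    [0,0,0],
    [0,0,0],
    [0,0,0],
    [0,0,0],
    [0,0,0],
    [0,0,0],
    [0,0,0]
  ],
  "gripper": [1,1,0.3,0.3,0.3,0.3,0.3,0.3]
}}

```text
time: 7.15
eef_pos: [0.4233, 0.0433, 0.1646]
ee_rot: [-0.477, -3.096, -0.0]
contact_force: [0.1, -0.3, -0.3]
finger_gap: 0.0597
```

```bash
python3 st.py; python3 - <<'E'
from h import *
im,d=snap('top','t4.png');cl=cloud('top',d)
imS,dS=snap('scene');clS=cloud('scene',dS)
cv2.imwrite('pics/t4.png',np.hstack([cv2.resize(im[100:240,200:300],None,fx=4,fy=4,interpolation=cv2.INTER_CUBIC),cv2.resize(imS[140:280,220:320],None,fx=4,fy=4,interpolation=cv2.INTER_CUBIC)]))
for C in(cl,clS):
  k=plane_pts(C,.045,.06,(.38,.47,0,.09));P=C[k];print('knob',len(P),np.median(P,0).round(4))
  k=plane_pts(C,.01,.032,(.36,.49,-.02,.11));P=C[k];print('disc',len(P),np.median(P,0).round(4))
E
```

```text
t 7.15 p [0.4233 0.0433 0.1646] yawY 72.5 zax [-0.009  0.002 -1.   ] gap 0.0597 F [ 0.1 -0.3 -0.3] T [ 0.01 -0.04  0.03] j [-0.43  0.12  0.32  1.93 -0.04  1.11  1.17]
knob 0 [nan nan nan]
disc 36 [0.4017 0.0171 0.0186]
knob 66 [0.4238 0.0414 0.0511]
disc 284 [0.433  0.0336 0.0196]
  return _methods._mean(a, axis=axis, dtype=dtype,
  ret = um.true_divide(
```

View pics/t4.png

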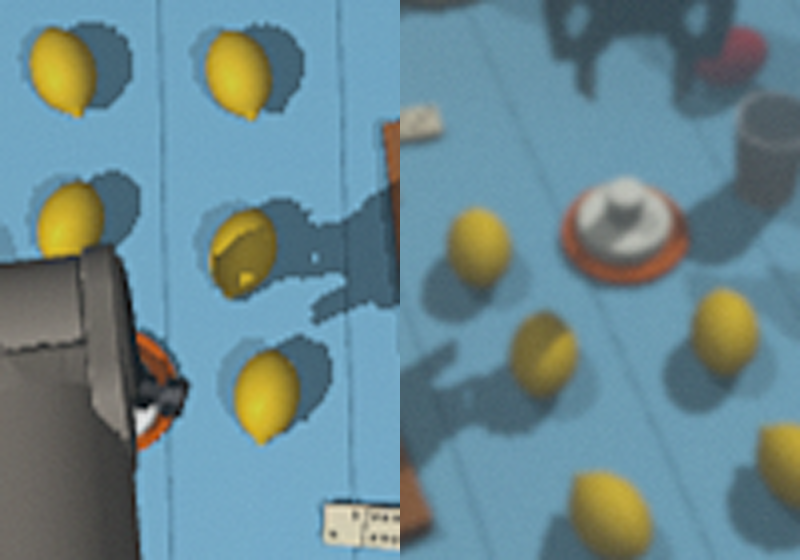

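The cap is in the coaster with the knob up, at (625,205) in the right half; knob top 51 mm high, centre (0.424, 0.041). Next I'll find the mouth's notches and the coupler.

```bash
python3 - <<'E'
from h import *
im,d=snap('top');cl=cloud('top',d)
imS,dS=snap('scene')
K=w2px('top',(.623,.2845,.075));print(K,w2px('scene',(.623,.2845,.075)))
u,v=K.round().astype(int)
a=cv2.resize(im[v-25:v+25,u-25:u+25],(400,400),interpolation=cv2.INTER_CUBIC)
u,v=w2px('scene',(.623,.2845,.075)).round().astype(int)
b=cv2.resize(imS[v-25:v+25,u-25:u+25],(400,400),interpolation=cv2.INTER_CUBIC)
a=cv2.convertScaleAbs(a,alpha=1.5)
cv2.imwrite('pics/k5.png',np.hstack([a,cv2.convertScaleAbs(b,alpha=1.6)]))
np.savez('t1.npz',im=im,d=d)
k=plane_pts(cl,.068,.082,(.55,.7,.2,.36));P=cl[k];print(len(P),P.mean(0),cv2.minEnclosingCircle(P[:,:2].astype(np.float32)))
for n in ['keg_mouth','coupler_grip','coupler']:
  for c in('top','scene'):
    print(n,c,[(np.round(r['centre'],1).tolist(),round(r['p'],2)) for r in ctrl.spot_point(n,c)])
uu=w2px('top',(.36,.32,.06)).round().astype(int);print(uu)
a=cv2.resize(im[190:260,105:175],(560,560),interpolation=cv2.INTER_CUBIC);cv2.imwrite('pics/k6.png',cv2.convertScaleAbs(a,alpha=1.5))
E
```

```text
[148.66472861 134.96456854] [374.84802599 211.33625972]
175 [0.62275613 0.28442371 0.07366654] ((0.6237132549285889, 0.2845311760902405), 0.03360363841056824)
keg_mouth top [([152.0, 135.1], 0.62), ([348.7, 169.8], 0.42), ([340.8, 147.0], 0.23)]
keg_mouth scene [([376.1, 210.8], 0.87)]
coupler_grip top [([134.7, 213.8], 0.74), ([331.7, 169.4], 0.65), ([310.4, 143.5], 0.5)]
coupler_grip scene [([343.9, 153.7], 0.86), ([200.9, 258.8], 0.6)]
coupler top [([142.5, 217.5], 0.88)]
coupler scene [([342.4, 163.3], 0.57)]
[139 219]
```

View pics/k5.png

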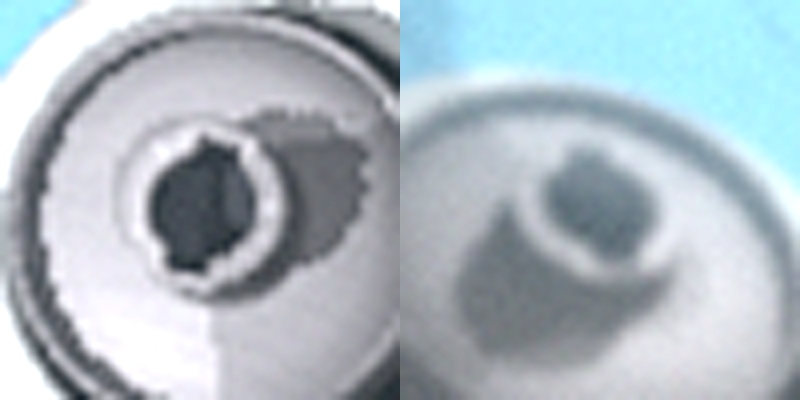

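View pics/k6.png

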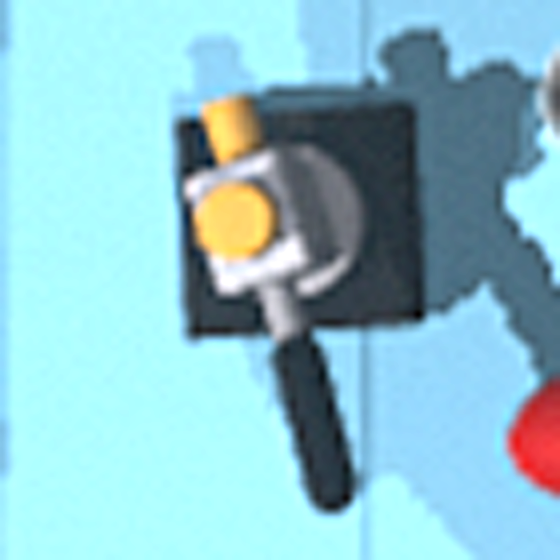

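The enlarged crops show the mouth's notches near (210,145) and (185,265), and the coupler with its brass outlet at (235,220) and lever end at (332,495). I'll fit both.

```bash
python3 - <<'E'
from h import *
t=np.load('t1.npz');im,d=t['im'],t['d'];cl=cloud('top',d)
t0=np.load('t0.npz');cl0=cloud('top',t0['d']);im0=t0['im']
g=cv2.cvtColor(im,cv2.COLOR_BGR2GRAY).astype(float)
# rectified top-down at z=.075, 0.5mm/pix around keg
def rect(I,c,z,half,step):
    xs=np.arange(-half,half,step)
    X,Y=np.meshgrid(xs,xs,indexing='ij')
    ci=ctrl.camera_info('top');K=np.array(ci['K']);T=np.linalg.inv(np.array(ci['world_from_camera']))
    P=np.stack([X+c[0],Y+c[1],np.full_like(X,z),np.ones_like(X)],-1)@T.T
    q=P[...,:3]@K.T;uv=(q[...,:2]/q[...,2:]).astype(np.float32)
    return cv2.remap(I.astype(np.float32),uv[...,0],uv[...,1],cv2.INTER_LINEAR),X,Y
best=[]
G,X,Y=rect(g,(.623,.2845),.075,.045,.0005)
r0=np.hypot(X,Y)
from itertools import product
for cx,cy in product(np.arange(-.004,.0041,.0005),repeat=2):
    x,y=X-cx,Y-cy;r=np.hypot(x,y);ring=r<.031
    for a in np.arange(-30,10,1):
        ca,sa=np.cos(np.radians(a)),np.sin(np.radians(a))
        lx=ca*x+sa*y;ly=-sa*x+ca*y
        hole=(r<.022)|((abs(ly)<.009)&(r<.028))
        A=G[hole&ring];B=G[~hole&ring]
        best.append((B.mean()-A.mean(),cx,cy,a))
best.sort(reverse=True);print('mouth',[np.round(b,4).tolist() for b in best[:5]])
b=np.array(best[:30]);print(b[:,1:].mean(0))
# coupler
hsv=cv2.cvtColor(im,cv2.COLOR_BGR2HSV)
m=((hsv[...,0]>10)&(hsv[...,0]<28)&(hsv[...,1]>110)&(hsv[...,2]>60)).astype(np.uint8);m[:190]=0;m[260:]=0;m[:,:110]=0;m[:,170:]=0
n,l,st,ce=cv2.connectedComponentsWithStats(m);print(st,ce)
for i in range(1,n): print(px2w('top',ce[i],z=.109),px2w('top',ce[i],z=.09))
for C in(cl,cl0):
    k=plane_pts(C,.1,.13,(.25,.45,.2,.45));P=C[k];print('outlet',len(P),P.mean(0).round(4))
    k=plane_pts(C,.055,.13,(.2,.45,.2,.45));P=C[k];q=P-P.mean(0);w,e=np.linalg.eigh(np.cov(q[:,:2].T));print('ang',len(P),P.mean(0),np.degrees(np.arctan2(e[1,1],e[0,1])))
    k=plane_pts(C,.085,.097,(.32,.45,.25,.4));P=C[k];print('block',len(P),P.mean(0).round(4),cv2.minAreaRect((P[:,:2]*1000).astype(np.float32)))
    k=plane_pts(C,.022,.036,(.3,.45,.22,.4));P=C[k];print('dock',len(P),P.min(0),P.max(0),cv2.minAreaRect((P[:,:2]*1000).astype(np.float32)))
# lever via dark pixels line
for p in[(105+275/8-.5,190+290/8-.5),(105+332/8-.5,190+495/8-.5)]: print(px2w('top',p,z=.082))
# cup
E
```

```text
mouth [[80.1156, -0.0015, 0.0, -15.0], [80.1086, -0.0015, 0.0, -16.0], [80.0897, -0.001, 0.0, -15.0], [80.0798, -0.001, 0.0, -16.0], [80.0307, -0.001, -0.0005, -15.0]]
[-1.25000000e-03 -2.16666667e-04 -1.52333333e+01]
[[     0      0    512    384 196498]
 [   130    202      7      8     38]
 [   129    213     11      9     72]] [[255.5681381  191.48784212]
 [133.34210526 205.71052632]
 [134.01388889 217.18055556]]
[0.40055836 0.32279213 0.109     ] [0.40121515 0.32843389 0.09      ]
[0.36593393 0.32078312 0.109     ] [0.3660639  0.32639431 0.09      ]
outlet 103 [0.3492 0.3162 0.1065]
ang 513 [0.35074332 0.30216154 0.08944497] 172.29839669762518
block 125 [0.3639 0.3172 0.0909] ((354.2912902832031, 317.5691833496094), (76.16148376464844, 38.27181625366211), 19.213041305541992)
dock 412 [0.32201491 0.27512958 0.02204473] [0.41382205 0.36899019 0.03532485] ((367.4313049316406, 322.1771240234375), (89.99491882324219, 91.96981048583984), 2.1957523822784424)
outlet 102 [0.3497 0.3162 0.1068]
ang 521 [0.34994229 0.3012718  0.08888178] 176.8301023217573
block 122 [0.3623 0.3171 0.0906] ((354.23199462890625, 318.2687072753906), (75.76588439941406, 37.12853240966797), 17.11802101135254)
dock 405 [0.3220029  0.27636593 0.02211497] [0.41391378 0.36908675 0.0357343 ] ((367.33746337890625, 323.177490234375), (89.6619644165039, 93.56692504882812), 2.8022234439849854)
[0.33948573 0.31379866 0.082     ]
[0.26086327 0.2920772  0.082     ]
```

Emit:
{"name": "send_rows", "arguments": {
  "dp": [
    [0,20,35],
    [-20,80,40],
    [-40,140,40],
    [-57,200,40],
    [-57,260,40],
    [-57,277,40],
    [-57,277,0],
    [-57,277,-40]
  ],
  "dr": [
    [0,0,0.1],
    [0,-0.002,0.25],
    [0,-0.005,0.4],
    [-0.002,-0.009,0.576],
    [-0.002,-0.009,0.576],
    [-0.002,-0.009,0.576],
    [-0.002,-0.009,0.576],
    [-0.002,-0.009,0.576]
  ],
  "gripper": [0.1,0.1,0.1,0.1,0.1,0.1,0.1,0.1],
  "squeeze": 100
}}

```text
time: 8.65
eef_pos: [0.365, 0.3194, 0.12]
ee_rot: [0.422, -3.11, 0.011]
contact_force: [0.1, 0.1, -0.6]
finger_gap: 0.0767
```

```bash
python3 st.py; python3 - <<'E'
from h import *
im,d=snap('scene');cv2.imwrite('pics/s7.png',cv2.resize(im[60:220,270:430],None,fx=3.5,fy=3.5,interpolation=cv2.INTER_CUBIC))
E
```

```text
t 8.65 p [0.365  0.3194 0.12  ] yawY 105.4 zax [-0.002 -0.008 -1.   ] gap 0.0767 F [ 0.1  0.1 -0.6] T [-0.03 -0.04  0.02] j [-0.78  0.28  0.02  1.84 -0.    1.02  1.09]
```

View pics/s7.png

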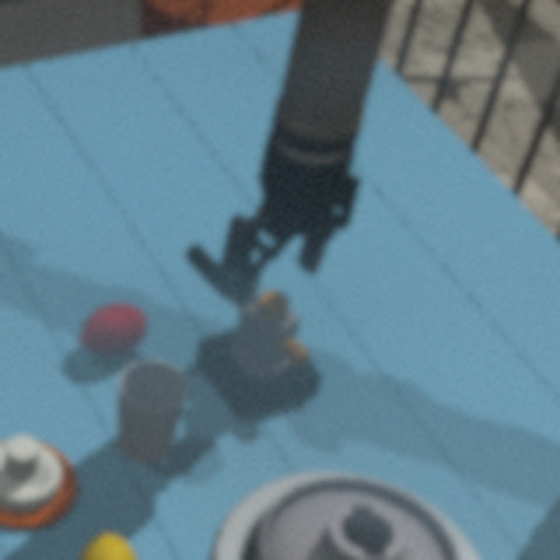

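The gripper is above the coupler with the fingers either side of the outlet at (270,300). Descending and gripping.

Emit:
{"name": "send_rows", "arguments": {
  "dp": [
    [1,1.5,-30],
    [1,1.5,-55],
    [1,1.5,-66],
    [1,1.5,-66],
    [1,1.5,-66],
    [1,1.5,-66],
    [1,1.5,-66],
    [1,1.5,-66]
  ],
  "dr": [
    [0.008,-0.002,0],
    [0.008,-0.002,0],
    [0.008,-0.002,0],
    [0.008,-0.002,0],
    [0.008,-0.002,0],
    [0.008,-0.002,0],
    [0.008,-0.002,0],
    [0.008,-0.002,0]
  ],
  "gripper": [0.1,0.1,0.1,0.1,1,1,1,1]
}}

```text
time: 9.7
eef_pos: [0.3633, 0.319, 0.05]
ee_rot: [0.421, -3.106, 0.006]
contact_force: [-1.3, 0.9, 6.2]
finger_gap: 0.0368
```

```bash
python3 st.py
```

```text
t 9.7 p [0.3633 0.319  0.05  ] yawY 105.5 zax [-0.007 -0.005 -1.   ] gap 0.0368 F [-1.3  0.9  6.2] T [ 0.14  0.14 -0.04] j [-0.77  0.37  0.02  1.92 -0.01  0.86  1.1 ]
```

Emit:
{"name": "send_rows", "arguments": {
  "dp": [
    [0,0,20],
    [0,0,70],
    [0,0,120],
    [0,0,150],
    [0,0,150]
  ],
  "dr": [
    [0,0,0],
    [0,0,0],
    [0.005,-0.007,0],
    [0.005,-0.007,0],
    [0.005,-0.007,0]
  ],
  "gripper": [1,1,1,1,1]
}}

```text
time: 10.32
eef_pos: [0.3643, 0.3196, 0.2015]
ee_rot: [-0.421, 3.109, 0.004]
contact_force: [0.1, -0.1, -4.8]
finger_gap: 0.0373
```

```bash
python3 st.py; python3 - <<'E'
from h import *
im,d=snap('scene','s8full.png');cv2.imwrite('pics/s8.png',cv2.resize(im[60:220,270:430],None,fx=3.5,fy=3.5,interpolation=cv2.INTER_CUBIC))
E
```

```text
t 10.32 p [0.3643 0.3196 0.2015] yawY 105.4 zax [ 0.003  0.003 -1.   ] gap 0.0373 F [ 0.1 -0.1 -4.8] T [ 0.03  0.   -0.03] j [-0.78  0.19  0.03  1.74 -0.01  1.21  1.09]
```

View pics/s8.png

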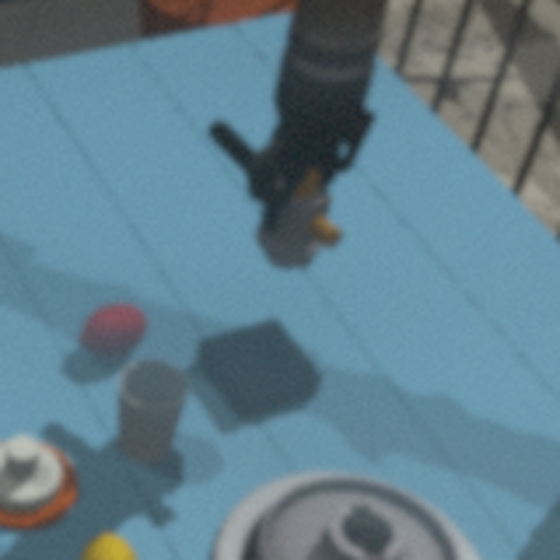

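The scene crop shows the coupler hanging upright in the jaws at (290,230), dock empty. Carrying it to the keg, about 13° short of the notches.

Emit:
{"name": "send_rows", "arguments": {
  "dp": [
    [60,-8,0],
    [120,-16,0],
    [180,-25,0],
    [240,-33,0],
    [255,-35,0],
    [255,-35,0],
    [255,-35,-40],
    [255,-35,-60]
  ],
  "dr": [
    [0,0,-0.1],
    [0,0,-0.2],
    [0,0,-0.3],
    [-0.003,0.003,-0.3],
    [-0.003,0.003,-0.3],
    [-0.003,0.003,-0.3],
    [-0.003,0.003,-0.3],
    [-0.003,0.003,-0.3]
  ],
  "gripper": [1,1,1,1,1,1,1,1]
}}

```text
time: 11.38
eef_pos: [0.6137, 0.284, 0.1352]
ee_rot: [-0.045, -3.129, 0.008]
contact_force: [0.1, -0.3, -4.5]
finger_gap: 0.0372
```

```bash
python3 st.py; python3 - <<'E'
from h import *
im,d=snap('scene');cv2.imwrite('pics/s9.png',cv2.resize(im[120:280,300:440],None,fx=3.7,fy=3.7,interpolation=cv2.INTER_CUBIC))
im,d=snap('top','t9.png')
E
```

```text
t 11.38 p [0.6137 0.284  0.1352] yawY 88.4 zax [-0.012 -0.005 -1.   ] gap 0.0372 F [ 0.1 -0.3 -4.5] T [ 0.03  0.03 -0.04] j [-0.55  0.64  0.15  1.25 -0.1   1.27  1.15]
```

View pics/s9.png

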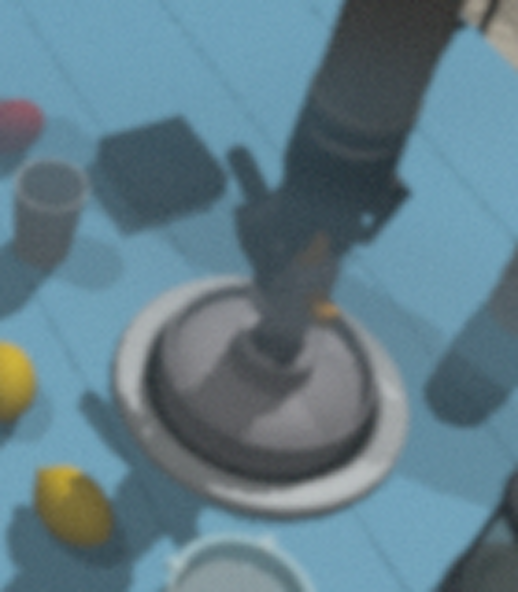

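View pics/t9.png

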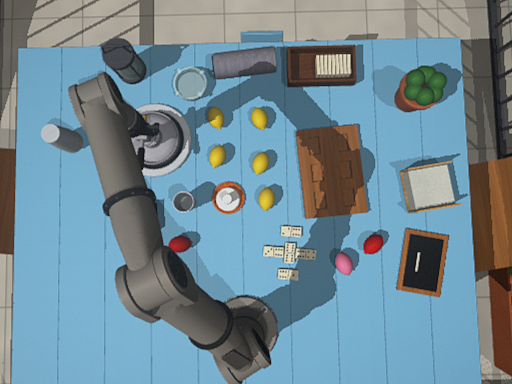

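The nose at (283,345) hovers over the mouth. I'll correct the 6 mm lag, then lower to the lip.

Emit:
{"name": "send_rows", "arguments": {
  "dp": [
    [6,0.5,0],
    [6,0.5,0],
    [6,0.5,0],
    [6,0.5,-5],
    [6,0.5,-12],
    [6,0.5,-18],
    [6,0.5,-20]
  ],
  "dr": [
    [0.005,-0.012,0],
    [0.005,-0.012,0],
    [0.005,-0.012,0],
    [0.005,-0.012,0],
    [0.005,-0.012,0],
    [0.005,-0.012,0],
    [0.005,-0.012,0]
  ],
  "gripper": [1,1,1,1,1,1,1]
}}

```text
time: 12.35
eef_pos: [0.6182, 0.2837, 0.113]
ee_rot: [-0.045, -3.137, 0.004]
contact_force: [-0.1, -0.6, -4.4]
finger_gap: 0.037
```

```bash
python3 st.py
```

```text
t 12.35 p [0.6182 0.2837 0.113 ] yawY 88.4 zax [-0.005 -0.002 -1.   ] gap 0.037 F [-0.1 -0.6 -4.4] T [-0.05 -0.05  0.02] j [-0.54  0.66  0.15  1.27 -0.1   1.22  1.15]
```

Emit:
{"name": "send_rows", "arguments": {
  "dp": [
    [1,0.5,-3],
    [1,0.5,-6],
    [1,0.5,-9],
    [1,0.5,-10],
    [1,0.5,-10]
  ],
  "dr": [
    [0.002,-0.005,0],
    [0.002,-0.005,0],
    [0.002,-0.005,0],
    [0.002,-0.005,0],
    [0.002,-0.005,0]
  ],
  "gripper": [1,1,1,1,1]
}}

```text
time: 12.98
eef_pos: [0.6195, 0.2843, 0.1048]
ee_rot: [0.045, 3.14, 0.001]
contact_force: [-2.0, -1.4, 5.8]
finger_gap: 0.0369
```

```bash
python3 st.py;python3 - <<'E'
from h import *
im,d=snap('scene');cv2.imwrite('pics/s10.png',cv2.resize(im[140:260,320:440],None,fx=4.5,fy=4.5,interpolation=cv2.INTER_CUBIC))
E
```

```text
t 12.97 p [0.6195 0.2843 0.1048] yawY 88.4 zax [ 0.002  0.    -1.   ] gap 0.0369 F [-2.  -1.4  5.8] T [-0.36  0.87 -0.03] j [-0.54  0.67  0.15  1.29 -0.1   1.2   1.15]
```

View pics/s10.png

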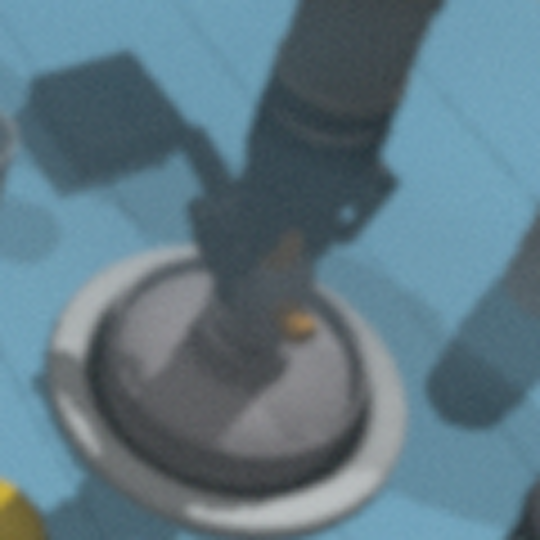

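The nose is in the mouth and the lugs ride on the lip: TCP z is 104.8 mm as expected, with about 10 N of contact. Now I press lightly and turn clockwise.

Emit:
{"name": "send_rows", "arguments": {
  "dp": [
    [0,0,-3],
    [0,0,-3],
    [0,0,-3],
    [0,0,-3],
    [0,0,-3],
    [0,0,-3],
    [0,0,-3],
    [0,0,-3]
  ],
  "dr": [
    [0,0,0],
    [0,0,-0.04],
    [0,0,-0.08],
    [0,0,-0.12],
    [0,0,-0.16],
    [0,0,-0.2],
    [0,0,-0.24],
    [0,0,-0.26]
  ],
  "gripper": [1,1,1,1,1,1,1,1]
}}

```text
time: 14.02
eef_pos: [0.6195, 0.2848, 0.1014]
ee_rot: [0.451, 3.107, 0.001]
contact_force: [0.8, 0.2, -3.8]
finger_gap: 0.0371
```

```bash
python3 st.py
```

```text
t 14.03 p [0.6195 0.2848 0.1014] yawY 73.5 zax [ 0.002  0.    -1.   ] gap 0.0371 F [ 0.8  0.2 -3.8] T [0.14 0.16 0.03] j [-0.58  0.67  0.21  1.29 -0.14  1.19  0.92]
```

The lugs have dropped into the notches: contact vanished and z reached 101.4 mm. Pushing straight down onto the flange.

Emit:
{"name": "send_rows", "arguments": {
  "dp": [
    [0,0,-3],
    [0,0,-6],
    [0,0,-9],
    [0,0,-12],
    [0,0,-13],
    [0,0,-13]
  ],
  "dr": [
    [0,0,0],
    [0,0,0],
    [0,0,0],
    [0,0,0],
    [0,0,0],
    [0,0,0]
  ],
  "gripper": [1,1,1,1,1,1]
}}

```text
time: 14.78
eef_pos: [0.6195, 0.2844, 0.0904]
ee_rot: [0.452, 3.107, 0.001]
contact_force: [-3.4, -0.7, 5.1]
finger_gap: 0.0375
```

```bash
python3 st.py
```

```text
t 14.78 p [0.6195 0.2844 0.0904] yawY 73.5 zax [ 0.002  0.    -1.   ] gap 0.0375 F [-3.4 -0.7  5.1] T [-0.53  1.03 -0.04] j [-0.58  0.68  0.21  1.3  -0.14  1.17  0.92]
```

Emit:
{"name": "send_rows", "arguments": {
  "dp": [
    [0,0,0],
    [0.3,0.3,0],
    [0.6,0.6,0],
    [0.9,0.9,0],
    [1.1,1.1,0],
    [1.3,1.3,0],
    [1.5,1.5,0],
    [1.5,1.5,0]
  ],
  "dr": [
    [0,0,-0.1],
    [0,0,-0.2],
    [0,0,-0.3],
    [0,0,-0.4],
    [0,0,-0.5],
    [0,0,-0.6],
    [0,0,-0.7],
    [0,0,-0.75]
  ],
  "gripper": [1,1,1,1,1,1,1,1]
}}

```text
time: 15.78
eef_pos: [0.6208, 0.2876, 0.0906]
ee_rot: [1.559, 2.726, 0.003]
contact_force: [-1.2, 1.1, -2.2]
finger_gap: 0.0368
```

```bash
python3 st.py
```

```text
t 15.78 p [0.6208 0.2876 0.0906] yawY 30.5 zax [ 0.002  0.001 -1.   ] gap 0.0368 F [-1.2  1.1 -2.2] T [0.33 0.22 0.07] j [-0.68  0.7   0.38  1.3  -0.26  1.19  0.25]
```

Emit:
{"name": "send_rows", "arguments": {
  "dp": [
    [0.2,0,-1],
    [0.5,0,-1],
    [0.8,0,-1],
    [1,0,-1],
    [1,0,-1],
    [1,0,-1],
    [1,0,-1]
  ],
  "dr": [
    [0,0,-0.1],
    [0,0,-0.2],
    [0,0,-0.3],
    [0,0,-0.4],
    [0,0,-0.48],
    [0,0,-0.54],
    [0,0,-0.56]
  ],
  "gripper": [1,1,1,1,1,1,1]
}}

```text
time: 16.65
eef_pos: [0.6206, 0.288, 0.0904]
ee_rot: [2.251, 2.191, -0.0]
contact_force: [-5.5, -2.6, 5.3]
finger_gap: 0.0371
```

```bash
python3 st.py
```

```text
t 16.65 p [0.6206 0.288  0.0904] yawY -1.5 zax [ 0. -0. -1.] gap 0.0371 F [-5.5 -2.6  5.3] T [-0.18  1.47  0.54] j [-0.75  0.72  0.51  1.3  -0.35  1.2  -0.25]
```

The turn is at the stop: about 75° from where it dropped, with stop torque 0.54 N·m. Releasing and retreating straight up.

Emit:
{"name": "send_rows", "arguments": {
  "dp": [
    [0,0,0],
    [0,0,0],
    [0,0,0],
    [0,0,0],
    [0,0,30],
    [0,0,80],
    [0,0,120],
    [0,-60,140]
  ],
  "dr": [
    [0,0,0.01],
    [0,0,0.01],
    [0,0,0.01],
    [0,0,0.01],
    [0,0,0.01],
    [0,0,0.01],
    [0,0,0],
    [0,0,0]
  ],
  "gripper": [1,0.1,0.1,0.1,0.1,0.1,0.1,0.1],
  "squeeze": 40
}}

```text
time: 17.65
eef_pos: [0.621, 0.2363, 0.2326]
ee_rot: [-2.237, -2.204, -0.012]
contact_force: [1.0, 0.1, -0.9]
finger_gap: 0.0766
```

```bash
python3 st.py;python3 - <<'E'
from h import *
im,d=snap('scene');a=cv2.resize(im[140:260,320:420],None,fx=4,fy=4,interpolation=cv2.INTER_CUBIC)
im,d=snap('top');b=cv2.resize(im[80:200,110:210],None,fx=4,fy=4,interpolation=cv2.INTER_CUBIC)
cv2.imwrite('pics/s11.png',np.hstack([a,b]));cl=cloud('top',d)
k=plane_pts(cl,.139,.16,(.55,.7,.2,.36));P=cl[k];print('outlet',len(P),P.mean(0))
for r in lemons(im): print('lemon',r[0].round(4),r[1].round(),r[2].round(),np.round(r[3]))
E
```

```text
t 17.65 p [0.621  0.2363 0.2326] yawY -0.8 zax [ 0.005  0.006 -1.   ] gap 0.0766 F [ 1.   0.1 -0.9] T [-0.09 -0.06  0.01] j [-0.69  0.59  0.55  1.17 -0.3   1.45 -0.21]
outlet 33 [0.62249511 0.28683378 0.14715764]
lemon [0.686  0.0784] 20.0 [70. 50.] [215. 117.]
lemon [ 0.6806 -0.0645] 15.0 [72. 49.] [259. 118.]
lemon [0.5592 0.0744] 162.0 [69. 49.] [217. 156.]
lemon [ 0.5333 -0.065 ] 158.0 [69. 49.] [260. 163.]
lemon [ 0.4174 -0.0812] 171.0 [70. 49.] [266. 198.]
```

View pics/s11.png

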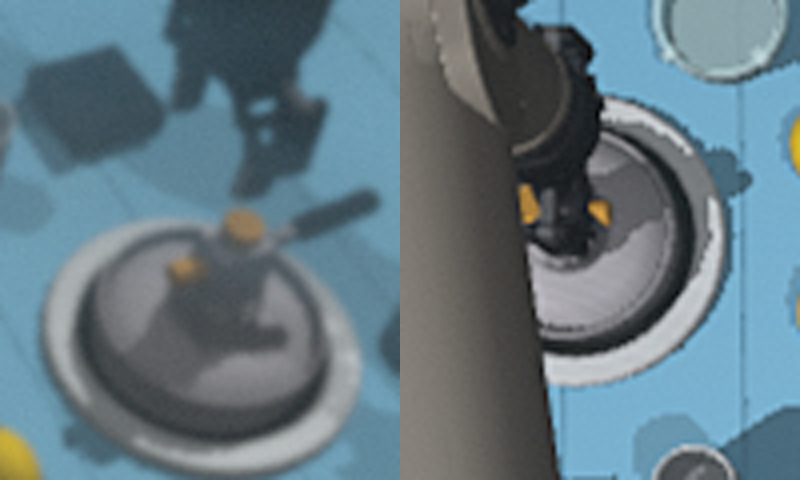

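The coupler stands upright in the neck with its lever turned toward +y (left view (340,210)), outlet top about 147 mm. Next, fit the board and its dimples.

```bash
python3 - <<'E'
from h import *
im=np.load('t0.npz')['im']
hsv=cv2.cvtColor(im,cv2.COLOR_BGR2HSV)
m=((hsv[...,0]<18)&(hsv[...,1]>100)).astype(np.uint8);m[:115]=0;m[225:]=0;m[:,:285]=0;m[:,380:]=0
m=cv2.morphologyEx(m,cv2.MORPH_OPEN,np.ones((3,3)))
m=cv2.morphologyEx(m,cv2.MORPH_CLOSE,np.ones((5,5)))
n,l,st,ce=cv2.connectedComponentsWithStats(m);i=1+np.argmax(st[1:,4])
v,u=np.nonzero(l==i)
P=np.array([px2w('top',(a,b),z=.02)[:2] for a,b in zip(u,v)])*1000
rc=cv2.minAreaRect(P.astype(np.float32));print(rc,st[i])
g=cv2.cvtColor(im,cv2.COLOR_BGR2GRAY).astype(float)
c=np.array(rc[0])/1000
a=np.radians(rc[2])
if rc[1][0]<rc[1][1]: a+=np.pi/2
print('c',c,'ang',np.degrees(a))
R=np.array([[np.cos(a),-np.sin(a)],[np.sin(a),np.cos(a)]])
vis=cv2.resize(im[110:230,280:385],None,fx=5,fy=5,interpolation=cv2.INTER_CUBIC)
for i in(-1,0,1):
  for j in(-.5,.5):
    for pts,col in((np.array([[np.cos(t)*.0285,np.sin(t)*.0185] for t in np.linspace(0,6.28,40)]),(0,255,0)),):
        w=c+(pts+np.array([i*.09,j*.094]))@R.T
        q=np.array([w2px('top',(x,y,.02)) for x,y in w]);q=((q-[280,110]+.5)*5).astype(np.int32)
        cv2.polylines(vis,[q],True,col,1)
    print((i,j),(c+R@np.array([i*.09,j*.094])).round(4))
cv2.imwrite('pics/b12.png',vis)
for nme in range(1):
  ctrl.get_image('scene')
  for r in ctrl.spot_point('dimple0','scene'): print('scene',px2w('scene',r['centre'],z=.02).round(4),round(r['p'],2))
  ctrl.get_image('top')
  for r in ctrl.spot_point('dimple0','top'): print('top',px2w('top',r['centre'],z=.02).round(4),round(r['p'],2))
E
```

```text
Traceback (most recent call last):
  File "h.py", line 8, in px2w
    ci=ctrl.camera_info(cam);K=np.array(ci['K']);T=np.array(ci['world_from_camera'])
ValueError: time passes only in moves, steps and waits
```

```bash
python3 - <<'E'
from h import *
import json
json.dump({c:{k:np.array(v).tolist() for k,v in ctrl.camera_info(c).items()} for c in('top','scene')},open('ci.json','w'))
E
sed -i 's/ctrl.camera_info(cam)/CI[cam]/; 2a import json,os\nCI=json.load(open("ci.json")) if os.path.exists("ci.json") else None' h.py
cat > b.py <<'E'
from h import *
im=np.load('t0.npz')['im']
hsv=cv2.cvtColor(im,cv2.COLOR_BGR2HSV)
m=((hsv[...,0]<18)&(hsv[...,1]>100)).astype(np.uint8);m[:115]=0;m[225:]=0;m[:,:285]=0;m[:,380:]=0
m=cv2.morphologyEx(m,cv2.MORPH_OPEN,np.ones((3,3)))
m=cv2.morphologyEx(m,cv2.MORPH_CLOSE,np.ones((5,5)))
n,l,st,ce=cv2.connectedComponentsWithStats(m);i=1+np.argmax(st[1:,4])
v,u=np.nonzero(l==i)
P=np.array([px2w('top',(a,b),z=.02)[:2] for a,b in zip(u,v)])*1000
rc=cv2.minAreaRect(P.astype(np.float32));print(rc,st[i])
c=np.array(rc[0])/1000
a=np.radians(rc[2])
if rc[1][0]<rc[1][1]: a+=np.pi/2
print('c',c,'ang',np.degrees(a))
R=np.array([[np.cos(a),-np.sin(a)],[np.sin(a),np.cos(a)]])
vis=cv2.resize(im[110:230,280:385],None,fx=5,fy=5,interpolation=cv2.INTER_CUBIC)
for i in(-1,0,1):
  for j in(-.5,.5):
    pts=np.array([[np.cos(t)*.0285,np.sin(t)*.0185] for t in np.linspace(0,6.28,40)])
    w=c+(pts+np.array([i*.09,j*.094]))@R.T
    q=np.array([w2px('top',(x,y,.02)) for x,y in w]);q=((q-[280,110]+.5)*5).astype(np.int32)
    cv2.polylines(vis,[q],True,(0,255,0),1)
    print((i,j),(c+R@np.array([i*.09,j*.094])).round(4))
cv2.imwrite('pics/b12.png',vis)
for cam in('scene','top'):
  ctrl.get_image(cam)
  for r in ctrl.spot_point('dimple0',cam): print(cam,px2w(cam,r['centre'],z=.02).round(4),round(r['p'],2))
E
python3 b.py
```

```text
((502.933837890625, -293.42291259765625), (287.6300964355469, 199.0135955810547), 4.5733962059021) [ 296  125   71   93 5387]
c [ 0.50293384 -0.29342291] ang 4.5733962059021
(-1, -0.5) [ 0.417  -0.3474]
(-1, 0.5) [ 0.4095 -0.2537]
(0, -0.5) [ 0.5067 -0.3403]
(0, 0.5) [ 0.4992 -0.2466]
(1, -0.5) [ 0.5964 -0.3331]
(1, 0.5) [ 0.5889 -0.2394]
scene [ 0.4904 -0.2557  0.02  ] 0.83
scene [ 0.4158 -0.3492  0.02  ] 0.74
scene [ 0.5851 -0.2395  0.02  ] 0.7
scene [ 0.5137 -0.3336  0.02  ] 0.69
scene [ 0.5891 -0.3334  0.02  ] 0.63
scene [ 0.4074 -0.2596  0.02  ] 0.6
top [ 0.5902 -0.3299  0.02  ] 0.97
top [ 0.5101 -0.3402  0.02  ] 0.92
top [ 0.4992 -0.2465  0.02  ] 0.84
top [ 0.4091 -0.3504  0.02  ] 0.79
top [ 0.5957 -0.2394  0.02  ] 0.76
top [ 0.4144 -0.2582  0.02  ] 0.68
```

View pics/b12.png

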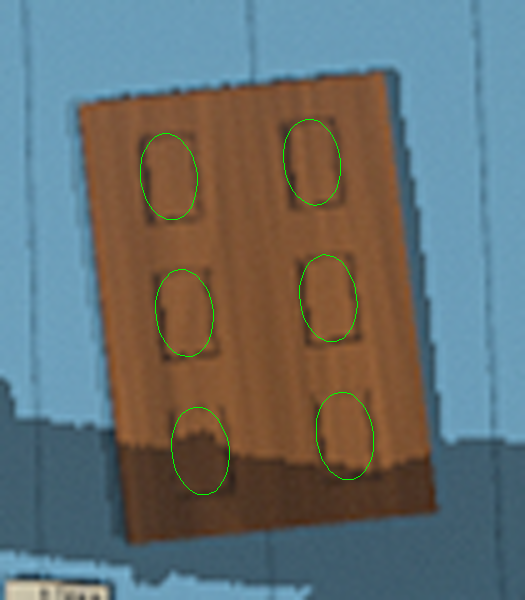

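The projected dimples match the picture within about 2 mm; board yaw is 4.6°. Going to lemon A at pixel (215,117).

Emit:
{"name": "send_rows", "arguments": {
  "dp": [
    [10,-30,0],
    [25,-60,0],
    [40,-100,-20],
    [65,-130,-40],
    [65,-158,-60],
    [65,-158,-80],
    [65,-158,-90],
    [65,-158,-90]
  ],
  "dr": [
    [0,0,-0.17],
    [0,0,-0.34],
    [0,0,-0.51],
    [0,0,-0.68],
    [0,0,-0.85],
    [0,0,-1.02],
    [0,0,-1.19],
    [0,0,-1.21]
  ],
  "gripper": [0,0,0,0,0,0,0,0],
  "squeeze": 40
}}

```text
time: 18.95
eef_pos: [0.6842, 0.074, 0.1371]
ee_rot: [-3.095, -0.528, 0.005]
contact_force: [-1.1, 0.7, -0.1]
finger_gap: 0.0854
```

```bash
python3 st.py
```

```text
t 18.95 p [0.6842 0.074  0.1371] yawY -70.6 zax [-0.003  0.001 -1.   ] gap 0.0854 F [-1.1  0.7 -0.1] T [ 0.   -0.    0.02] j [-0.55  0.76  0.79  1.23 -0.52  1.35 -1.03]
```

Emit:
{"name": "send_rows", "arguments": {
  "dp": [
    [2,4,-40],
    [2,4,-85],
    [2,4,-115],
    [2,4,-127],
    [2,4,-128],
    [2,4,-128],
    [2,4,-128],
    [2,4,-128]
  ],
  "dr": [
    [0,0,0],
    [0,0,0],
    [0,0,0],
    [0,0,0],
    [0,0,0],
    [0,0,0],
    [0,0,0],
    [0,0,0]
  ],
  "gripper": [0,0,0,0,0,1,1,1],
  "squeeze": 40
}}

```text
time: 19.95
eef_pos: [0.6875, 0.0781, 0.0113]
ee_rot: [-3.095, -0.529, -0.0]
contact_force: [-1.3, 0.5, 5.2]
finger_gap: 0.0531
```

```bash
python3 st.py
```

```text
t 19.95 p [0.6875 0.0781 0.0113] yawY -70.6 zax [-0.     0.002 -1.   ] gap 0.0531 F [-1.3  0.5  5.2] T [ 0.1   0.14 -0.  ] j [-0.54  0.88  0.73  1.35 -0.6   1.14 -0.98]
```

Emit:
{"name": "send_rows", "arguments": {
  "dp": [
    [0,0,50],
    [0,-30,110],
    [-20,-90,125],
    [-35,-150,125],
    [-50,-210,125],
    [-65,-270,125],
    [-80,-330,125],
    [-91,-390,125]
  ],
  "dr": [
    [0,0,0],
    [0,0,-0.05],
    [0,0,-0.1],
    [0,0,-0.2],
    [0,0,-0.258],
    [0,0,-0.258],
    [0,0,-0.258],
    [0,0,-0.258]
  ],
  "gripper": [1,1,1,1,1,1,1,1]
}}

```text
time: 20.95
eef_pos: [0.5959, -0.3123, 0.1361]
ee_rot: [-3.137, -0.126, -0.0]
contact_force: [1.1, 0.2, -1.9]
finger_gap: 0.0527
```

```bash
python3 st.py
```

```text
t 20.95 p [ 0.5959 -0.3123  0.1361] yawY -85.4 zax [ 0.     0.002 -1.   ] gap 0.0527 F [ 1.1  0.2 -1.9] T [-0.04 -0.08 -0.  ] j [-0.01  0.75  0.85  1.29 -0.55  1.34 -0.66]
```

Emit:
{"name": "send_rows", "arguments": {
  "dp": [
    [0,-21,-10],
    [0,-21,-50],
    [0,-21,-85],
    [0,-21,-105],
    [0,-21,-110],
    [0,-21,-110]
  ],
  "dr": [
    [0,0,0],
    [0,0,0],
    [0,0,0],
    [0,0,0],
    [0,0,0],
    [0,0,0]
  ],
  "gripper": [1,1,1,1,1,1]
}}

```text
time: 21.7
eef_pos: [0.5964, -0.3337, 0.0269]
ee_rot: [-3.138, -0.127, -0.002]
contact_force: [-0.1, -0.6, -0.1]
finger_gap: 0.0525
```

```bash
python3 st.py
```

```text
t 21.7 p [ 0.5964 -0.3337  0.0269] yawY -85.4 zax [ 0.001  0.001 -1.   ] gap 0.0525 F [-0.1 -0.6 -0.1] T [-0.03 -0.04  0.  ] j [ 0.05  0.87  0.79  1.37 -0.63  1.16 -0.59]
```

Starting to touch. Lower 2 mm, open, rise, then check.

Emit:
{"name": "send_rows", "arguments": {
  "dp": [
    [0,0,-2],
    [0,0,-2],
    [0,0,-2],
    [0,0,-2],
    [0,0,40],
    [0,30,100],
    [0,90,120],
    [0,150,120]
  ],
  "dr": [
    [0,0,0],
    [0,0,0],
    [0,0,0],
    [0,0,0],
    [0,0,0],
    [0,0,0],
    [0,0,0],
    [0,0,0]
  ],
  "gripper": [1,0.18,0.18,0.18,0.18,0.1,0,0]
}}

```text
time: 22.7
eef_pos: [0.5977, -0.1856, 0.1501]
ee_rot: [3.138, 0.123, 0.011]
contact_force: [2.3, 1.2, -0.7]
finger_gap: 0.0852
```

```bash
cat > chk.py <<'E'
from h import *
import sys
im,d=snap('top');imS,dS=snap('scene')
cv2.imwrite('pics/%s.png'%sys.argv[1],np.hstack([cv2.resize(im[90:230,205:385],None,fx=2.2,fy=2.2,interpolation=cv2.INTER_CUBIC),cv2.resize(imS[165:305,135:315],None,fx=2.2,fy=2.2,interpolation=cv2.INTER_CUBIC)]))
for r in lemons(im):
    p=r[0]
    if p[1]<-.19: p=px2w('top',r[3],z=.04)[:2]
    print('lemon',p.round(4),r[1].round(),r[2].round(),np.round(r[3]))
clS=cloud('scene',dS)
k=plane_pts(clS,.03,.09,(.33,.68,-.42,-.17));print('zmax board',np.percentile(clS[k][:,2],98) if k.sum() else 0)
E
python3 st.py; python3 chk.py p1
```

```text
t 22.7 p [ 0.5977 -0.1856  0.1501] yawY -85.5 zax [ 0.007 -0.001 -1.   ] gap 0.0852 F [ 2.3  1.2 -0.7] T [ 0.05 -0.03  0.01] j [-0.27  0.64  0.89  1.44 -0.51  1.29 -0.83]
lemon [ 0.6805 -0.0644] 13.0 [70. 48.] [259. 118.]
lemon [ 0.5963 -0.3336] 2.0 [76. 55.] [343. 141.]
lemon [0.5593 0.0745] 162.0 [69. 50.] [217. 156.]
zmax board 0.06596379804229263
```

View pics/p1.png

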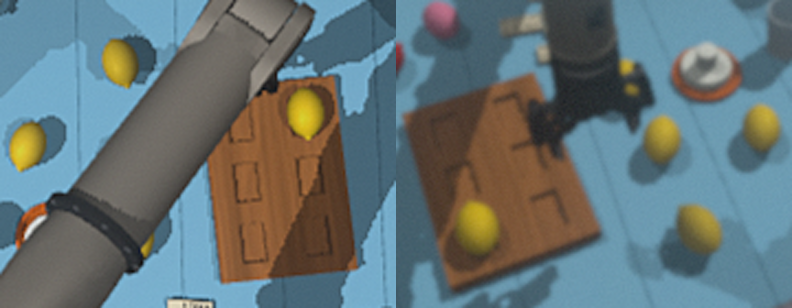

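Lemon A lies in the dimple at left crop (305,112): (0.596, -0.334), top at 66 mm, so it is sunk. Next is lemon B at pixel (259,118).

Emit:
{"name": "send_rows", "arguments": {
  "dp": [
    [40,50,0],
    [83,105,0],
    [83,121,-30],
    [83,121,-60],
    [83,121,-70],
    [83,121,-70]
  ],
  "dr": [
    [0,0.007,0.08],
    [0,0.007,0.166],
    [0,0.007,0.166],
    [0,0.007,0.166],
    [0,0.007,0.166],
    [0,0.007,0.166]
  ],
  "gripper": [0,0,0,0,0,0]
}}

```text
time: 23.55
eef_pos: [0.6822, -0.0527, 0.0766]
ee_rot: [-3.104, -0.406, 0.009]
contact_force: [0.1, 0.2, 0.8]
finger_gap: 0.0853
```

```bash
python3 st.py
```

```text
t 23.55 p [ 0.6822 -0.0527  0.0766] yawY -75.1 zax [-0.007  0.01  -1.   ] gap 0.0853 F [0.1 0.2 0.8] T [-0.05 -0.   -0.02] j [-0.37  0.81  0.78  1.31 -0.57  1.25 -0.88]
```

Emit:
{"name": "send_rows", "arguments": {
  "dp": [
    [-1.5,-12,0],
    [-1.5,-12,-20],
    [-1.5,-12,-45],
    [-1.5,-12,-64],
    [-1.5,-12,-67],
    [-1.5,-12,-67],
    [-1.5,-12,-67],
    [-1.5,-12,-67]
  ],
  "dr": [
    [-0.01,-0.007,0],
    [-0.01,-0.007,0],
    [-0.01,-0.007,0],
    [-0.01,-0.007,0],
    [-0.01,-0.007,0],
    [-0.01,-0.007,0],
    [-0.01,-0.007,0],
    [-0.01,-0.007,0]
  ],
  "gripper": [0,0,0,0,0,1,1,1]
}}

```text
time: 24.55
eef_pos: [0.6818, -0.0651, 0.011]
ee_rot: [3.114, 0.408, 0.004]
contact_force: [1.0, -0.3, 1.6]
finger_gap: 0.053
```

```bash
python3 st.py
```

```text
t 24.55 p [ 0.6818 -0.0651  0.011 ] yawY -75.1 zax [ 0.003 -0.    -1.   ] gap 0.053 F [ 1.  -0.3  1.6] T [-0.01 -0.06 -0.01] j [-0.35  0.87  0.74  1.38 -0.61  1.13 -0.83]
```

Emit:
{"name": "send_rows", "arguments": {
  "dp": [
    [0,0,50],
    [-15,-25,105],
    [-50,-75,125],
    [-85,-130,125],
    [-120,-185,125],
    [-155,-240,125],
    [-175,-275,125],
    [-175,-275,110]
  ],
  "dr": [
    [0,0,0],
    [0,0,-0.05],
    [0,0,-0.1],
    [0,0,-0.18],
    [0,0,-0.18],
    [0,0,-0.18],
    [0,0,-0.18],
    [0,0,-0.18]
  ],
  "gripper": [1,1,1,1,1,1,1,1]
}}

```text
time: 25.55
eef_pos: [0.5022, -0.3476, 0.1232]
ee_rot: [3.133, 0.108, 0.005]
contact_force: [-0.5, 0.6, -0.9]
finger_gap: 0.0529
```

```bash
python3 st.py
```

```text
t 25.55 p [ 0.5022 -0.3476  0.1232] yawY -86.1 zax [ 0.004 -0.007 -1.   ] gap 0.0529 F [-0.5  0.6 -0.9] T [ 0.03 -0.04  0.03] j [ 0.01  0.64  0.89  1.52 -0.52  1.22 -0.52]
```

Emit:
{"name": "send_rows", "arguments": {
  "dp": [
    [4.5,7.5,-15],
    [4.5,7.5,-50],
    [4.5,7.5,-80],
    [4.5,7.5,-93],
    [4.5,7.5,-97],
    [4.5,7.5,-97]
  ],
  "dr": [
    [0.007,0.004,0.012],
    [0.007,0.004,0.012],
    [0.007,0.004,0.012],
    [0.007,0.004,0.012],
    [0.007,0.004,0.012],
    [0.007,0.004,0.012]
  ],
  "gripper": [1,1,1,1,1,1]
}}

```text
time: 26.3
eef_pos: [0.5074, -0.34, 0.0268]
ee_rot: [3.138, 0.128, 0.001]
contact_force: [0.3, -0.5, -1.3]
finger_gap: 0.0527
```

```bash
python3 st.py
```

```text
t 26.3 p [ 0.5074 -0.34    0.0268] yawY -85.3 zax [ 0.001 -0.001 -1.   ] gap 0.0527 F [ 0.3 -0.5 -1.3] T [-0.   -0.06  0.02] j [ 0.04  0.75  0.81  1.61 -0.6   1.05 -0.46]
```

Emit:
{"name": "send_rows", "arguments": {
  "dp": [
    [0,0,-2],
    [0,0,-2],
    [0,0,-2],
    [0,0,-2],
    [0,0,40],
    [0,0,100],
    [0,20,125],
    [0,50,125]
  ],
  "dr": [
    [0,0,0],
    [0,0,0],
    [0,0,0],
    [0,0,0],
    [0,0,0],
    [0,0,0],
    [0,0,0],
    [0,0,0]
  ],
  "gripper": [1,0.18,0.18,0.18,0.18,0.1,0,0]
}}

```text
time: 27.3
eef_pos: [0.5083, -0.2925, 0.1552]
ee_rot: [3.134, 0.124, 0.009]
contact_force: [0.0, 0.4, 0.1]
finger_gap: 0.0857
```

```bash
python3 st.py; python3 chk.py p2
```

```text
t 27.3 p [ 0.5083 -0.2925  0.1552] yawY -85.5 zax [ 0.006 -0.005 -1.   ] gap 0.0857 F [0.  0.4 0.1] T [-0.02 -0.02 -0.04] j [-0.12  0.56  0.92  1.56 -0.47  1.25 -0.62]
lemon [ 0.6099 -0.3262] 142.0 [60. 33.] [341. 137.]
lemon [0.5582 0.0768] 171.0 [69. 45.] [216. 156.]
lemon [ 0.5332 -0.0651] 158.0 [69. 50.] [260. 163.]
lemon [ 0.4222 -0.0792] 150.0 [68. 44.] [266. 197.]
zmax board 0.06630689203415502
```

View pics/p2.png

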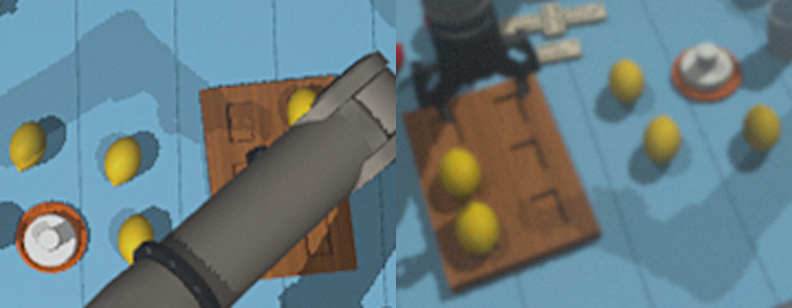

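Two lemons sit in dimples, at right crop (460,173) and (477,228). Next is lemon D at pixel (260,163).

Emit:
{"name": "send_rows", "arguments": {
  "dp": [
    [5,50,0],
    [12,110,0],
    [20,170,0],
    [25,215,-10],
    [25,227,-40],
    [25,227,-70],
    [25,227,-75],
    [25,227,-75]
  ],
  "dr": [
    [0.005,0.006,-0.15],
    [0.005,0.006,-0.3],
    [0.005,0.006,-0.46],
    [0.005,0.006,-0.46],
    [0.005,0.006,-0.46],
    [0.005,0.006,-0.46],
    [0.005,0.006,-0.46],
    [0.005,0.006,-0.46]
  ],
  "gripper": [0,0,0,0,0,0,0,0]
}}

```text
time: 28.4
eef_pos: [0.5343, -0.06, 0.0776]
ee_rot: [-3.08, 0.583, 0.003]
contact_force: [0.6, -0.8, -0.1]
finger_gap: 0.0857
```

```bash
python3 st.py
```

```text
t 28.4 p [ 0.5343 -0.06    0.0776] yawY -111.5 zax [-0.001  0.007 -1.   ] gap 0.0857 F [ 0.6 -0.8 -0.1] T [-0.06 -0.04  0.01] j [-0.62  0.61  1.    1.78 -0.58  1.08 -1.35]
```

Emit:
{"name": "send_rows", "arguments": {
  "dp": [
    [-1,-5,0],
    [-1,-5,-25],
    [-1,-5,-50],
    [-1,-5,-66],
    [-1,-5,-68],
    [-1,-5,-68],
    [-1,-5,-68],
    [-1,-5,-68]
  ],
  "dr": [
    [-0.007,0,0],
    [-0.007,0,0],
    [-0.007,0,0],
    [-0.007,0,0],
    [-0.007,0,0],
    [-0.007,0,0],
    [-0.007,0,0],
    [-0.007,0,0]
  ],
  "gripper": [0,0,0,0,0,1,1,1]
}}

```text
time: 29.4
eef_pos: [0.5341, -0.0655, 0.0108]
ee_rot: [3.087, -0.585, 0.002]
contact_force: [-1.4, -0.2, 5.1]
finger_gap: 0.0528
```

```bash
python3 st.py
```

```text
t 29.4 p [ 0.5341 -0.0655  0.0108] yawY -111.5 zax [ 0.001 -0.    -1.   ] gap 0.0528 F [-1.4 -0.2  5.1] T [ 0.01  0.29 -0.05] j [-0.56  0.69  0.92  1.84 -0.67  0.96 -1.28]
```

Emit:
{"name": "send_rows", "arguments": {
  "dp": [
    [0,0,50],
    [-10,-20,105],
    [-30,-70,125],
    [-55,-130,125],
    [-80,-190,125],
    [-105,-250,125],
    [-117,-282,125],
    [-117,-282,110]
  ],
  "dr": [
    [0,0,0],
    [0,0,0.1],
    [0,0,0.22],
    [0,0,0.35],
    [0,0,0.456],
    [0,0,0.456],
    [0,0,0.456],
    [0,0,0.456]
  ],
  "gripper": [1,1,1,1,1,1,1,1]
}}

```text
time: 30.4
eef_pos: [0.4144, -0.3533, 0.1224]
ee_rot: [3.134, 0.113, 0.004]
contact_force: [0.4, 0.9, -1.0]
finger_gap: 0.0525
```

```bash
python3 st.py
```

```text
t 30.4 p [ 0.4144 -0.3533  0.1224] yawY -85.9 zax [ 0.003 -0.005 -1.   ] gap 0.0525 F [ 0.4  0.9 -1. ] T [ 0.09 -0.05 -0.05] j [ 0.    0.52  0.94  1.72 -0.46  1.14 -0.42]
```

Emit:
{"name": "send_rows", "arguments": {
  "dp": [
    [2.5,6,-15],
    [2.5,6,-50],
    [2.5,6,-80],
    [2.5,6,-92],
    [2.5,6,-96],
    [2.5,6,-96]
  ],
  "dr": [
    [0.005,0.003,0.01],
    [0.005,0.003,0.01],
    [0.005,0.003,0.01],
    [0.005,0.003,0.01],
    [0.005,0.003,0.01],
    [0.005,0.003,0.01]
  ],
  "gripper": [1,1,1,1,1,1]
}}

```text
time: 31.15
eef_pos: [0.4176, -0.3474, 0.0269]
ee_rot: [3.138, 0.131, 0.001]
contact_force: [-0.9, 0.6, -0.4]
finger_gap: 0.0526
```

```bash
python3 st.py
```

```text
t 31.15 p [ 0.4176 -0.3474  0.0269] yawY -85.2 zax [ 0.001 -0.001 -1.   ] gap 0.0526 F [-0.9  0.6 -0.4] T [-0.03  0.02  0.03] j [ 0.06  0.64  0.85  1.81 -0.57  0.96 -0.33]
```

Emit:
{"name": "send_rows", "arguments": {
  "dp": [
    [0,0,-2],
    [0,0,-2],
    [0,0,-2],
    [0,0,-2],
    [0,0,40],
    [0,0,100],
    [-30,20,125],
    [-60,40,125]
  ],
  "dr": [
    [0,0,0],
    [0,0,0],
    [0,0,0],
    [0,0,0],
    [0,0,0],
    [0,0,0],
    [0,0,0],
    [0,0,0]
  ],
  "gripper": [1,0.18,0.18,0.18,0.18,0.1,0,0]
}}

```text
time: 32.15
eef_pos: [0.358, -0.309, 0.1543]
ee_rot: [3.135, 0.129, 0.008]
contact_force: [-0.2, 0.0, 0.4]
finger_gap: 0.0852
```

```bash
python3 st.py; python3 chk.py p3
```

```text
t 32.15 p [ 0.358  -0.309   0.1543] yawY -85.3 zax [ 0.005 -0.004 -1.   ] gap 0.0852 F [-0.2  0.   0.4] T [-0.01 -0.02 -0.03] j [-0.16  0.33  1.04  1.87 -0.31  1.12 -0.49]
lemon [ 0.5958 -0.3337] 2.0 [75. 54.] [343. 141.]
lemon [0.5591 0.0744] 162.0 [70. 49.] [217. 156.]
lemon [ 0.5063 -0.3412] 3.0 [74. 55.] [347. 169.]
lemon [ 0.4221 -0.3465] 155.0 [64. 55.] [350. 195.]
lemon [ 0.4174 -0.0812] 171.0 [70. 49.] [266. 198.]
zmax board 0.06599816239832212
```

View pics/p3.png

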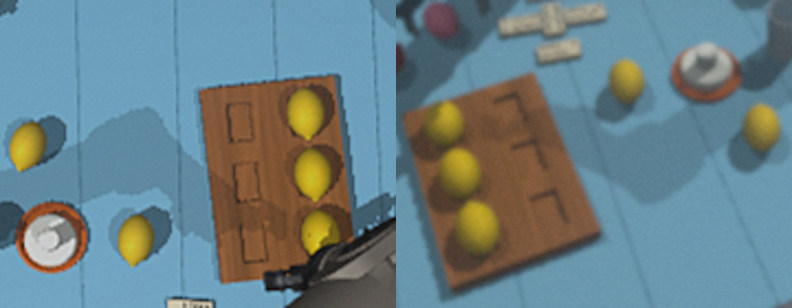

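Three lemons are in the far row. Next is lemon E at pixel (266,198).

Emit:
{"name": "send_rows", "arguments": {
  "dp": [
    [15,45,0],
    [30,105,0],
    [45,165,0],
    [59,215,-10],
    [59,228,-40],
    [59,228,-70],
    [59,228,-75],
    [59,228,-75]
  ],
  "dr": [
    [0.004,0.005,-0.08],
    [0.004,0.005,-0.16],
    [0.004,0.005,-0.24],
    [0.004,0.005,-0.24],
    [0.004,0.005,-0.24],
    [0.004,0.005,-0.24],
    [0.004,0.005,-0.24],
    [0.004,0.005,-0.24]
  ],
  "gripper": [0,0,0,0,0,0,0,0]
}}

```text
time: 33.25
eef_pos: [0.4137, -0.0781, 0.0771]
ee_rot: [-3.124, 0.251, 0.005]
contact_force: [0.5, 0.1, -0.2]
finger_gap: 0.0852
```

```bash
python3 st.py
```

```text
t 33.25 p [ 0.4137 -0.0781  0.0771] yawY -99.2 zax [-0.003  0.008 -1.   ] gap 0.0852 F [ 0.5  0.1 -0.2] T [-0.07 -0.01  0.07] j [-0.69  0.34  1.02  2.08 -0.37  0.92 -1.2 ]
```

Emit:
{"name": "send_rows", "arguments": {
  "dp": [
    [4,-3,0],
    [4,-3,-25],
    [4,-3,-50],
    [4,-3,-66],
    [4,-3,-68],
    [4,-3,-68],
    [4,-3,-68],
    [4,-3,-68]
  ],
  "dr": [
    [-0.008,-0.003,0],
    [-0.008,-0.003,0],
    [-0.008,-0.003,0],
    [-0.008,-0.003,0],
    [-0.008,-0.003,0],
    [-0.008,-0.003,0],
    [-0.008,-0.003,0],
    [-0.008,-0.003,0]
  ],
  "gripper": [0,0,0,0,0,1,1,1]
}}

```text
time: 34.25
eef_pos: [0.4188, -0.0813, 0.0103]
ee_rot: [-3.131, 0.252, -0.004]
contact_force: [-1.9, -0.7, 6.1]
finger_gap: 0.0528
```

```bash
python3 st.py
```

```text
t 34.25 p [ 0.4188 -0.0813  0.0103] yawY -99.2 zax [ 0.003  0.    -1.   ] gap 0.0528 F [-1.9 -0.7  6.1] T [0.   0.19 0.  ] j [-0.57  0.47  0.9   2.13 -0.53  0.78 -1.06]
```

Emit:
{"name": "send_rows", "arguments": {
  "dp": [
    [0,0,50],
    [0,-20,100],
    [-4,-80,110],
    [-9,-140,110],
    [-9,-170,110],
    [-9,-172,100],
    [-9,-172,80],
    [-9,-172,80]
  ],
  "dr": [
    [0,0,0],
    [0,0,0.05],
    [0,0,0.12],
    [0,0,0.241],
    [0,0,0.241],
    [0,0,0.241],
    [0,0,0.241],
    [0,0,0.241]
  ],
  "gripper": [1,1,1,1,1,1,1,1]
}}

```text
time: 35.25
eef_pos: [0.4086, -0.2509, 0.0887]
ee_rot: [-3.135, -0.129, 0.002]
contact_force: [-1.0, -0.5, -1.3]
finger_gap: 0.0528
```

```bash
python3 st.py
```

```text
t 35.25 p [ 0.4086 -0.2509  0.0887] yawY -85.3 zax [-0.001  0.004 -1.   ] gap 0.0528 F [-1.  -0.5 -1.3] T [-0.02  0.02 -0.03] j [-0.22  0.43  0.95  1.92 -0.42  1.   -0.57]
```

Emit:
{"name": "send_rows", "arguments": {
  "dp": [
    [1,-3,-10],
    [1,-3,-35],
    [1,-3,-55],
    [1,-3,-62],
    [1,-3,-63],
    [1,-3,-63]
  ],
  "dr": [
    [-0.004,0,0],
    [-0.004,0,0],
    [-0.004,0,0],
    [-0.004,0,0],
    [-0.004,0,0],
    [-0.004,0,0]
  ],
  "gripper": [1,1,1,1,1,1]
}}

```text
time: 36.0
eef_pos: [0.4103, -0.2543, 0.0264]
ee_rot: [3.138, 0.129, 0.0]
contact_force: [0.3, -0.8, -2.2]
finger_gap: 0.0524
```

```bash
python3 st.py
```

```text
t 36.0 p [ 0.4103 -0.2543  0.0264] yawY -85.3 zax [ 0.    -0.001 -1.   ] gap 0.0524 F [ 0.3 -0.8 -2.2] T [0.04 0.01 0.03] j [-0.14  0.53  0.87  1.97 -0.53  0.88 -0.48]
```

Emit:
{"name": "send_rows", "arguments": {
  "dp": [
    [0,0,-2],
    [0,0,-2],
    [0,0,-2],
    [0,0,-2],
    [0,0,40],
    [0,0,100],
    [0,50,125],
    [0,100,125]
  ],
  "dr": [
    [0,0,0],
    [0,0,0],
    [0,0,0],
    [0,0,0],
    [0,0,0],
    [0,0,0],
    [0,0,0],
    [0,0,0]
  ],
  "gripper": [1,0.18,0.18,0.18,0.18,0.18,0,0]
}}

```text
time: 37.0
eef_pos: [0.412, -0.1547, 0.1536]
ee_rot: [3.137, 0.125, 0.009]
contact_force: [0.9, 1.3, -0.5]
finger_gap: 0.0855
```

```bash
python3 st.py; python3 chk.py p4
```

```text
t 37.0 p [ 0.412  -0.1547  0.1536] yawY -85.4 zax [ 0.006 -0.002 -1.   ] gap 0.0855 F [ 0.9  1.3 -0.5] T [0.04 0.   0.03] j [-0.59  0.23  1.06  1.95 -0.23  1.09 -0.92]
lemon [ 0.5957 -0.3338] 2.0 [75. 54.] [343. 141.]
lemon [0.5586 0.0774] 169.0 [70. 43.] [216. 156.]
lemon [ 0.5065 -0.3418] 3.0 [74. 54.] [347. 168.]
lemon [ 0.4166 -0.3482] 4.0 [75. 55.] [350. 196.]
zmax board 0.06626920321166334
```

View pics/p4.png

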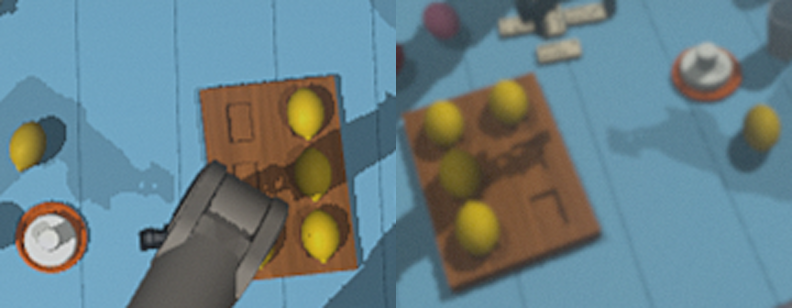

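Four lemons are placed. The last one is lemon C at pixel (217,156).

Emit:
{"name": "send_rows", "arguments": {
  "dp": [
    [30,45,0],
    [60,95,0],
    [90,145,0],
    [125,195,0],
    [147,229,-30],
    [147,229,-60],
    [147,229,-70],
    [147,229,-70]
  ],
  "dr": [
    [0.002,0.006,-0.1],
    [0.002,0.006,-0.2],
    [0.002,0.006,-0.3],
    [0.002,0.006,-0.39],
    [0.002,0.006,-0.39],
    [0.002,0.006,-0.39],
    [0.002,0.006,-0.39],
    [0.002,0.006,-0.39]
  ],
  "gripper": [0,0,0,0,0,0,0,0]
}}

```text
time: 38.1
eef_pos: [0.5578, 0.0808, 0.0808]
ee_rot: [-3.1, 0.466, 0.009]
contact_force: [-0.1, -0.1, 0.2]
finger_gap: 0.0859
```

```bash
python3 st.py
```

```text
t 38.1 p [0.5578 0.0808 0.0808] yawY -107.1 zax [-0.005  0.007 -1.   ] gap 0.0859 F [-0.1 -0.1  0.2] T [-0.04  0.02  0.01] j [-0.8   0.62  0.92  1.7  -0.55  1.11 -1.57]
```

Emit:
{"name": "send_rows", "arguments": {
  "dp": [
    [1,-6,0],
    [1,-6,-25],
    [1,-6,-50],
    [1,-6,-68],
    [1,-6,-71],
    [1,-6,-71],
    [1,-6,-71],
    [1,-6,-71]
  ],
  "dr": [
    [-0.007,-0.005,-0.01],
    [-0.007,-0.005,-0.01],
    [-0.007,-0.005,-0.01],
    [-0.007,-0.005,-0.01],
    [-0.007,-0.005,-0.01],
    [-0.007,-0.005,-0.01],
    [-0.007,-0.005,-0.01],
    [-0.007,-0.005,-0.01]
  ],
  "gripper": [0,0,0,0,0,1,1,1]
}}

```text
time: 39.1
eef_pos: [0.56, 0.0747, 0.0112]
ee_rot: [-3.103, 0.482, -0.004]
contact_force: [-0.8, -0.6, 4.3]
finger_gap: 0.0527
```

```bash
python3 st.py
```

```text
t 39.1 p [0.56   0.0747 0.0112] yawY -107.7 zax [ 0.003  0.001 -1.   ] gap 0.0527 F [-0.8 -0.6  4.3] T [-0.02  0.15  0.05] j [-0.75  0.71  0.86  1.76 -0.64  0.97 -1.52]
```

Emit:
{"name": "send_rows", "arguments": {
  "dp": [
    [0,0,50],
    [2,-20,105],
    [8,-80,125],
    [14,-140,125],
    [20,-200,125],
    [26,-260,125],
    [29,-305,125],
    [29,-314,110]
  ],
  "dr": [
    [0,0,0],
    [0,0,0.08],
    [0,0,0.18],
    [0,0,0.28],
    [0,0,0.389],
    [0,0,0.389],
    [0,0,0.389],
    [0,0,0.389]
  ],
  "gripper": [1,1,1,1,1,1,1,1]
}}

```text
time: 40.1
eef_pos: [0.5879, -0.2459, 0.1225]
ee_rot: [3.136, 0.115, 0.007]
contact_force: [-0.7, 0.1, -1.0]
finger_gap: 0.053
```

```bash
python3 st.py
```

```text
t 40.1 p [ 0.5879 -0.2459  0.1225] yawY -85.8 zax [ 0.004 -0.004 -1.   ] gap 0.053 F [-0.7  0.1 -1. ] T [ 0.05  0.05 -0.01] j [-0.14  0.68  0.83  1.44 -0.51  1.24 -0.75]
```

Emit:
{"name": "send_rows", "arguments": {
  "dp": [
    [1,6.5,-15],
    [1,6.5,-50],
    [1,6.5,-80],
    [1,6.5,-93],
    [1,6.5,-96],
    [1,6.5,-96]
  ],
  "dr": [
    [0.004,0.004,0.007],
    [0.004,0.004,0.007],
    [0.004,0.004,0.007],
    [0.004,0.004,0.007],
    [0.004,0.004,0.007],
    [0.004,0.004,0.007]
  ],
  "gripper": [1,1,1,1,1,1]
}}

```text
time: 40.85
eef_pos: [0.5895, -0.2385, 0.0268]
ee_rot: [-3.138, -0.128, -0.002]
contact_force: [-0.0, -0.6, -0.6]
finger_gap: 0.0527
```

```bash
python3 st.py
```

```text
t 40.85 p [ 0.5895 -0.2385  0.0268] yawY -85.3 zax [ 0.001  0.001 -1.   ] gap 0.0527 F [-0.  -0.6 -0.6] T [-0.01 -0.03  0.01] j [-0.12  0.77  0.77  1.53 -0.58  1.08 -0.7 ]
```

Emit:
{"name": "send_rows", "arguments": {
  "dp": [
    [0,0,-2],
    [0,0,-2],
    [0,0,-2],
    [0,0,-2],
    [0,0,40],
    [0,0,100],
    [-10,40,150],
    [-40,90,180]
  ],
  "dr": [
    [0,0,0],
    [0,0,0],
    [0,0,0],
    [0,0,0],
    [0,0,0],
    [0,0,0],
    [0,0,0],
    [0,0,0]
  ],
  "gripper": [1,0.18,0.18,0.18,0.18,0.18,0.18,0.18]
}}

```text
time: 41.85
eef_pos: [0.5533, -0.1532, 0.2074]
ee_rot: [3.137, 0.126, 0.01]
contact_force: [-1.2, 1.6, -0.1]
finger_gap: 0.0701
```

Emit:
{"name": "send_rows", "arguments": {
  "dp": [
    [-40,20,20],
    [-90,30,30],
    [-140,40,30],
    [-170,50,30],
    [-170,50,30],
    [-170,50,30]
  ],
  "dr": [
    [0,0,0],
    [0,0,0],
    [0,0,0],
    [0,0,0],
    [0,0,0],
    [0,0,0]
  ],
  "gripper": [0.18,0.18,0.18,0.18,0.18,0.18]
}}

```text
time: 42.6
eef_pos: [0.3841, -0.1033, 0.2379]
ee_rot: [3.137, 0.126, 0.013]
contact_force: [-0.5, -0.3, 0.4]
finger_gap: 0.0704
```

```bash
python3 st.py; cp chk.py c2.py; cat >> c2.py <<'E'
cv2.imwrite('pics/%sf.png'%sys.argv[1],np.hstack([im[80:270,100:400],imS[110:300,130:430]])) 
cl=cloud('top',d)
k=plane_pts(cl,.139,.16,(.55,.7,.2,.36));P=cl[k];print('outlet',len(P),P.mean(0) if len(P) else '')
k=plane_pts(clS,.045,.06,(.38,.47,0,.09));P=clS[k];print('knob',len(P),np.median(P,0) if len(P) else '')
for ix,b in enumerate([(.4095,-.2537),(.417,-.3474),(.4992,-.2466),(.5067,-.3403),(.5964,-.3331),(.5889,-.2394)]):
  for nm,C in(('t',cl),('s',clS)):
    k=plane_pts(C,.058,.09,(b[0]-.03,b[0]+.03,b[1]-.025,b[1]+.025));P=C[k]
    if len(P)>8: print('dimple',b,nm,len(P),'top z',np.percentile(P[:,2],95).round(4),P.mean(0).round(4))
E
python3 c2.py p5
```

```text
t 42.6 p [ 0.3841 -0.1033  0.2379] yawY -85.4 zax [ 0.008 -0.001 -1.   ] gap 0.0704 F [-0.5 -0.3  0.4] T [-0.06  0.03 -0.01] j [-0.81 -0.08  0.99  1.9   0.07  1.27 -1.33]
lemon [ 0.596  -0.3336] 1.0 [75. 54.] [343. 141.]
lemon [ 0.5885 -0.2397] 4.0 [75. 54.] [314. 144.]
lemon [ 0.5063 -0.3418] 4.0 [73. 54.] [347. 169.]
lemon [ 0.4169 -0.3482] 4.0 [75. 55.] [350. 196.]
lemon [ 0.4087 -0.255 ] 3.0 [76. 54.] [321. 200.]
zmax board 0.0658142812607015
outlet 83 [0.62228921 0.28402538 0.1475663 ]
knob 65 [0.42285497 0.04071095 0.05138366]
dimple (0.4095, -0.2537) t 136 top z 0.0674 [ 0.4108 -0.2533  0.0626]
dimple (0.4095, -0.2537) s 108 top z 0.0658 [ 0.4132 -0.2572  0.0617]
dimple (0.417, -0.3474) t 140 top z 0.0678 [ 0.4195 -0.3462  0.0628]
dimple (0.417, -0.3474) s 111 top z 0.066 [ 0.4219 -0.3503  0.0618]
dimple (0.5067, -0.3403) t 134 top z 0.0671 [ 0.5091 -0.3396  0.0623]
dimple (0.5067, -0.3403) s 128 top z 0.0655 [ 0.5104 -0.3422  0.0619]
dimple (0.5964, -0.3331) t 146 top z 0.0676 [ 0.598  -0.3316  0.0624]
dimple (0.5964, -0.3331) s 158 top z 0.066 [ 0.5998 -0.3354  0.0618]
dimple (0.5889, -0.2394) t 145 top z 0.0672 [ 0.5903 -0.2391  0.0625]
dimple (0.5889, -0.2394) s 146 top z 0.0654 [ 0.5923 -0.242   0.0621]
```

View pics/p5f.png

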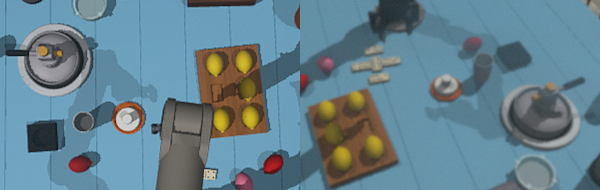

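The final picture shows five lemons in dimples, the cap in the coaster, the coupler turned with its lever to the left, and the cup standing at (83,122). Handing in.

```bash
python3 - <<'E'
from h import *
print(ctrl.hand_in())
E
```

```text
the job is handed in; nothing more can be done
None
```

The job is handed in, and my last checks found every part of the task in place. The arm's clock stood at about 43 s of the 210 s allowed.

- **Dust cap:** It lies knob up in the orange coaster. The knob centre is about 3 mm from the coaster's centre, and the knob's top is 51 mm above the table, which means it is fully down.
- **Coupler:** The lugs dropped through the notches, and I then turned it clockwise about 75° until it met the stop (0.54 N·m felt). It stands upright with its outlet's top about 148 mm above the table, against 149 mm expected when the flange is down.
- **Lemons:** All five yellow lemons lie lengthwise in dimples. Each is within about 2 mm of its fitted dimple centre, and the tops are 65–68 mm above the table, as expected for sunk lemons. The red and pink fruit were left alone.
- **Cup:** It stands upright where it was, judged from the pictures only; I did not measure its shift.

No check failed. Two readings disagreed slightly, both well within the limits:
- The two cameras put the lemon tops about 2 mm apart.
- My estimates of the keg mouth's centre differed by about 2 mm, and the coupler still went in without strain.

While setting the cap down, the wrist briefly felt 57 N, so I eased it up before letting go.

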